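# Knock out a reagent bottle loaded cap down, turn it over and reload it

## Task

One of the three bottles in the slanted reagent rack was loaded cap down: its flat bottom sits flush in the nest, held by the spring clip, with nothing to get hold of. Take the knockout rod from the steel tray, push the bottle up out of its nest through the drain hole underneath, then turn it over and load it into the same nest again, cap outward and fully home. Leave the other two bottles and the caps and canister on the bench as they are, and finish with the whole rod lying flat in its tray.

Things in the scene. Friction and masses are not known exactly. Their poses are not given: they have to be found in the camera images.
- rack: Fixed dark grey slanted rack, origin on the bench; z up, x uphill (to the robot's left). Block 236 wide (y) x 56 x 78 mm between cheek plates (y = +-122, x -22 to 58, 158 high) on an 8 mm foot plate (x -55 to 95). Three equal nests at y = -85, 0, 85, all on axis u = (0.819, 0, 0.574): 35 deg above level. Block faces are square to u; it reaches 28 mm each side of the axes, springs 4 mm more.
- hole (a point): Middle nest: centre of the drain hole's opening, 25.5 mm diameter, in the block's lower face, which faces down and to the robot's right; at (-30, 0, 125) mm in the rack frame. The other nests' holes lie 85 mm to either side along the rack's y. The room before the lower face is open.
- seat (a point): Middle nest: centre of the step where a bottle's body stops, 24 mm up u from the drain hole's opening, at (-10, 0, 139) mm in the rack. Below it the bore is 25.5 mm (drain hole), above it 36.5 mm in diameter. Bottles lie on the bore's lower side, about 1 mm below the axis.
- mouth (a point): Middle nest: centre of its mouth in the upper face, 54 mm up u from the seat, at (34, 0, 170) mm in the rack. 10 mm inside, a spring clip presses on the bottle from above with about 4 N: a bottle slides against 3 to 8 N and stays where left if 12 mm or more of its body is inside. A lip 22 mm wide, narrower than the bottle, carries it from below for 42 mm outside the mouth; fingers pass beside it.
- bottle: The bottle loaded cap down, in any of the nests. White body 34 mm dia x 54 long, 3 mm chamfer round its flat bottom; grey cap 21 dia x 20 long with neck; 45 to 90 g. Origin: on its axis, middle of the 54 mm body; z towards the cap. At the start z points down the slope, bottom flush with the mouth, cap end 4 mm inside the drain hole. Rightly loaded, its origin is at the same point and z is along u.
- bottle_cap (a point): Centre of the end face of that bottle's cap, 47 mm from the bottle's origin along its z axis.
- bottle_b: An equal bottle, rightly loaded, cap outward, in another nest of the rack (20 mm of cap stands out of the mouth). Origin and axes as for bottle. To be left alone.
- bottle_c: As bottle_b, in the third nest. To be left alone.
- rod: Knockout rod, 145 mm long, 75 g: a square aluminium handle 18 x 18 x 60 mm with a straight white plastic shank, 12 mm diameter x 85 mm, from one end. Origin: centre of the handle; x points along the shank to its tip (tip at x = +115 mm, handle end at x = -30 mm), the handle's flat sides face y and z. It lies flat on the tray's floor at the start, tip roughly away from the robot.
- rod_tip (a point): Centre of the flat free end of the rod's shank.
- rod_end (a point): Centre of the end face of the rod's handle.
- tray: Fixed shallow steel tray, 250 (x) x 140 (y) x 16 mm, walls and floor 3 mm. Origin: on the bench under its centre; z up.
- cap_a: Loose yellow ribbed screw cap, 36 mm diameter x 34 mm, standing on the bench; origin at the centre of its underside. To be left alone.
- cap_b: Another such yellow cap. To be left alone.
- canister: White round canister, 72 mm diameter x 130 mm, standing on the bench; origin at the centre of its underside. To be left alone.
Things that resemble listed ones, but are neither listed nor needed, are in the scene too. Leave any orange or pink look-alike of the bottle alone.

How it is judged:
By the outcome, as a careful person would: the job done as asked, in the order asked, and still so for the second after the job is handed in, with the robot touching nothing.
It also fails if it takes over 69 s, if anything falls off the work surface, if the arm or the gripper's body presses on something with over 40 N, if the wrist force passes 120 N, or if a joint passes its speed limit or range.

## Robot

A 6-joint arm with a two-finger parallel gripper is mounted at the origin on the work surface. World frame = base frame: x ahead of the robot, y to its left, z up, the work surface at z = 0. Lengths are in m, angles in rad, forces in N, time in s.
With the tool pointing down it reaches from about 0.225 to 0.875 m from the base axis. Payload 3.4 kg.
Tool frame: the origin (TCP) lies at the very end of the fingers, on their centre line; the grasp point (between the pads) lies manip.pinch_z behind it (manip.pinch_z is the distance from the TCP to the grasp point, in m); z points along the fingers, y is the direction in which the jaws open and shut (so a half turn about z gives the same grasp; the last joint's range is limited). The gripper opens to 85 mm and grips with 20 to 120 N. Pads are 22 mm wide; open, the fingers measure 114 mm over their backs; the gripper's body (76 mm by 85 mm) begins 54 mm behind the grasp point. The pads swing forward as they close: fully open they stand 13 mm farther back than shut.
Start: joints at [-1.254, 0.276, 1.505, -0, 1.361, -0.121], TCP at [0.244, -0.521, 0.231] pointing down, gripper open.
Joint ranges: [-2.89, 2.89], [-0.75, 2.08], [0.22, 2.7], [-1.18, 4.32], [0.11, 2.71], [-2.7, 2.7]. Speed limits (rad/s): [2.57, 2.57, 3.14, 3.14, 3.14, 3.14].

## Interface

Orientations are given as a unit quaternion [w, x, y, z].
In Python, from rig import manip, imaging, workorder gives the robot as it stands.
- The arm moves only by the tool apply_moves, never from a script. Its argument "moves" is one flat list of numbers, 7 for each row, row after row: the finger opening in m, from 0 to 0.0854, then the shift along the tool's x, y, z in m, then the turn, a rotation vector about the tool's x, y, z in rad. In form: [jaw, tx, ty, tz, rx, ry, rz, jaw, tx, ty, tz, rx, ry, rz, ...]. A call has exactly 8 rows; each row shifts and turns the pose as measured when the row begins, along the tool's axes as they then stand; what a row does not reach is not made up. A row lasts 1/12 s, in which the tool goes at most 41.7 mm and 7.16 degrees, less where a joint would pass 70% of its speed; a pose out of reach is approached as far as the arm can. A call with a gripper value outside its range is refused whole. The fingers move at their own pace and stop on an object; "newtons" is the grip in N (left out, the last holds). Time passes only in rows, so rows that do not move let the fingers close, or fill a call up. It gives the time, the measured TCP pose, the force and the opening at its end, in the units of the state.
- manip.get_state(): the state, without advancing time (a new reading comes with each control period).
- imaging.get_image(name): name is "scene" or "side" or "wrist"; returns a dict with "image" (420x560x3 uint8, red, green, blue), "range_z" (420x560 float32, m along the optical axis (not along the pixel's ray), 0 where there is no reading), "fx", "fy", "cx", "cy" (pixels), "R" (3x3) and "t" (3): a world point X has camera coordinates R X + t. Camera axes: x right, y down, z forward; pixel columns grow to the right and rows downward; lengths in m; the calibration is good to about 2 mm. A picture is of the moment at which its call begins.
- workorder.sign_off(): hands the job in, once; it reports no verdict.
The state is a dict: "clock": time; "qpos": joint angles; "qd": joint speeds; "effort": joint torques, N m; "position": TCP position; "ee_rot": TCP orientation; "contact_force": force on the tool from outside, world axes, zero at the start; "moment": the same for the moment, N m; "width": finger opening in m.
Only numpy, scipy, OpenCV 4.12 (cv2) and the standard library are available. Lean on these libraries where they do the work, as an engineer would, in place of code of your own. Each camera call takes 0.05 s, during which the arm holds its last target.

## Working session

There is one attempt and no reset: what is moved stays moved. The work goes in short steps, Python scripts to look and compute and a tool call to move; the robot and the scene stay as the last step left them, time stands still between calls to the robot, and variables do not carry over. Pictures are saved under pics/ and viewed, and the job is handed in when it is done.

Besides the shell and the picture viewer there is one more tool, called after "Call:" as name(argument=value, ...) on one line, values as JSON. apply_moves: Moves the arm, as the interface text tells. Its arguments: {"type":"object","properties":{"moves":{"type":"array"},"newtons":{"type":"number"}},"required":["moves"]}

```bash
ls; mkdir -p pics
cat > h.py <<'E'
import numpy as np, cv2
from rig import manip, imaging, workorder
def snap(n,f):
    d=imaging.get_image(n); cv2.imwrite('pics/'+f+'.png',cv2.cvtColor(d['image'],cv2.COLOR_RGB2BGR)); np.savez('pics/'+f+'.npz',**d); return d
def load(f): return np.load('pics/'+f+'.npz')
def pt(d,u,v,z=None):
    if z is None: z=float(d['range_z'][int(v),int(u)])
    c=np.array([(u-d['cx'])/d['fx']*z,(v-d['cy'])/d['fy']*z,z]); return d['R'].T@(c-d['t'])
def ray(d,u,v):
    c=np.array([(u-d['cx'])/d['fx'],(v-d['cy'])/d['fy'],1.]); return -d['R'].T@d['t'], d['R'].T@c
def onz(d,u,v,h):
    o,r=ray(d,u,v); return o+r*(h-o[2])/r[2]
def proj(d,X):
    c=d['R']@np.asarray(X)+d['t']; return np.array([c[0]/c[2]*d['fx']+d['cx'],c[1]/c[2]*d['fy']+d['cy']])
E
python3 - <<'E'
from h import *
s=manip.get_state(); print(s, manip.pinch_z)
for n in ['scene','side','wrist']:
    d=snap(n,n+'0'); print(n,d['fx'],d['t'],-d['R'].T@d['t'])
E
```

```text
pics
{'clock': 0.0, 'qpos': array([-1.25401320e+00,  2.76592588e-01,  1.50615200e+00, -1.56694873e-05,
        1.36067428e+00, -1.21038335e-01]), 'qd': array([0.00197207, 0.00068004, 0.00010908, 0.00059715, 0.00041129,
       0.00048204]), 'effort': array([-2.62593458e-03, -4.16789138e+01, -2.45811832e+01, -5.45319799e-04,
        1.10081464e-02, -7.36505683e-07]), 'position': array([ 0.24358504, -0.5202713 ,  0.23043356]), 'ee_rot': array([-9.07988888e-04,  9.76133818e-01,  2.17167991e-01, -9.68496588e-05]), 'contact_force': array([-0.03728195,  0.3203186 ,  0.17742688]), 'moment': array([ 0.0093041 ,  0.03176442, -0.01396547]), 'width': 0.08552442524256278} 0.0187
scene 428.18678249955934 [ 0.40068317 -0.16804979  1.28328895] [0.8506277  0.59119558 0.87323454]
side 392.2132130669675 [0.38974896 0.30284771 0.65813275] [-0.02263802  0.55156632  0.60993591]
wrist 357.13583082470086 [-0.57439336 -0.0405715   0.38131168] [ 0.31836707 -0.4854393   0.37411691]
```

View pics/scene0.png

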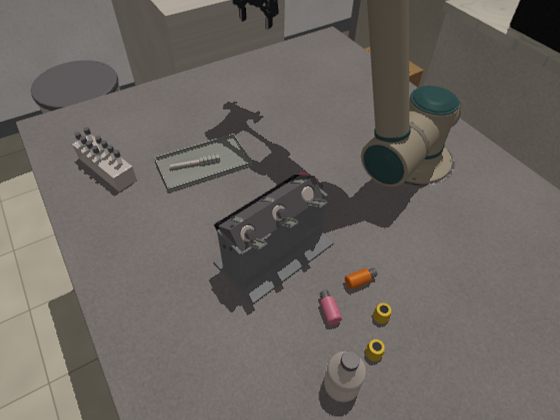

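View pics/side0.png

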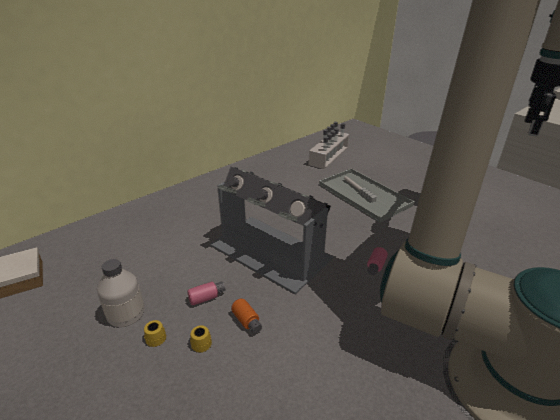

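View pics/wrist0.png

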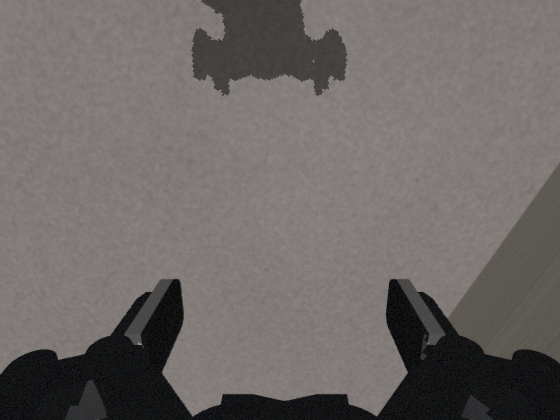

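Run:
```python
import cv2
a=cv2.imread('pics/scene0.png');b=cv2.imread('pics/side0.png')
cv2.imwrite('pics/c1.png',cv2.resize(a[160:310,190:350],(800,750),interpolation=3)[:600])
cv2.imwrite('pics/c2.png',cv2.resize(b[155:295,200:340],(600,600),interpolation=3))
cv2.imwrite('pics/c3.png',cv2.resize(a[130:190,145:255],(800,436),interpolation=3))
```

```text
(no output)
```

View pics/c1.png

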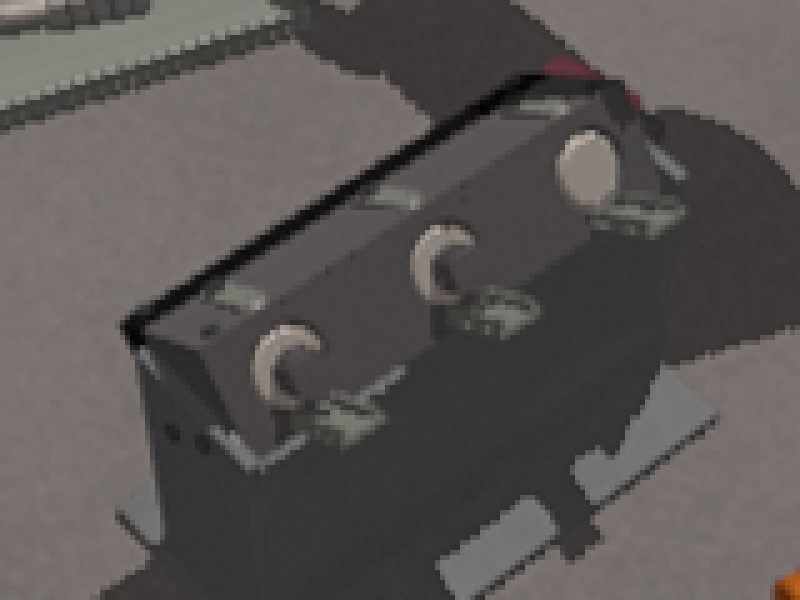

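View pics/c2.png

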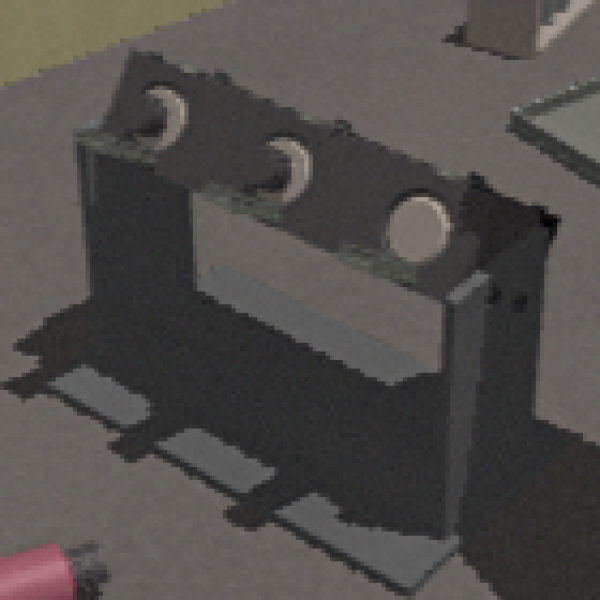

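View pics/c3.png

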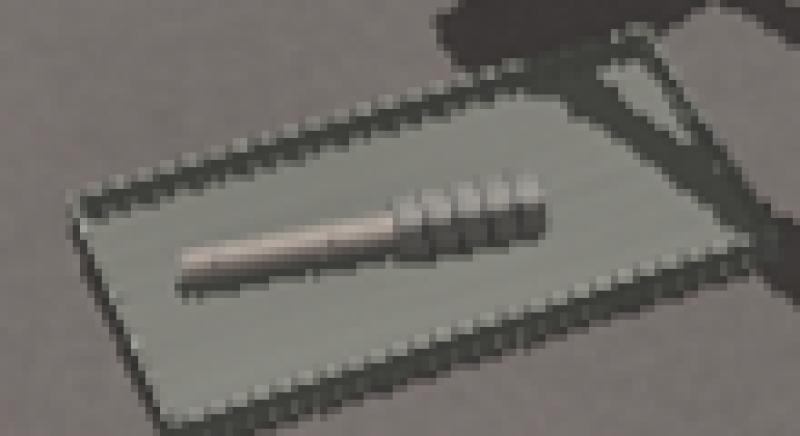

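The disc-like white bottle face at scene (307,194) / side (298,208), in the nest nearest the robot, is the flat bottom, so that one is cap down. The scene (280,213) and (248,234) nests show crescents with a cap standing out, so they are rightly loaded. The pink and orange pieces on the bench are look-alikes. The rod's shank tip points away from the robot (scene 170,166) and its handle is at (210,159).

Run:
```python
from h import *
def white(d,box):
    im=cv2.cvtColor(d['image'],cv2.COLOR_RGB2HSV); u0,v0,u1,v1=box
    return d['image'][v0:v1,u0:u1].astype(int)
for f,c in [('scene0',(307,194)),('side0',(298,208))]:
    d=load(f); im=d['image'].astype(int); g=im.sum(2)/3
    m=((g>115)).astype(np.uint8)
    n,l,st,ce=cv2.connectedComponentsWithStats(m)
    k=l[c[1],c[0]]; print(f,st[k],ce[k])
    cs,_=cv2.findContours((l==k).astype(np.uint8),0,1); e=cv2.fitEllipse(cs[0]); print(e)
    ys,xs=np.where(l==k); P=np.array([pt(d,x,y) for x,y in zip(xs,ys)]); P=P[(d['range_z'][ys,xs]>0)]
    print('depth centre',np.median(P,0))
    print(pt(d,*e[0]))
a,b=load('scene0'),load('side0')
# plane fit
for f,poly in [('scene0',[(232,238),(240,226),(316,180),(318,196),(318,200),(246,245)])]:
    d=load(f)
# stereo
def tri(ua,ub):
    o1,r1=ray(a,*ua);o2,r2=ray(b,*ub); r1/=np.linalg.norm(r1);r2/=np.linalg.norm(r2)
    A=np.stack([r1,-r2],1); s=np.linalg.lstsq(A,o2-o1,rcond=None)[0]
    p,q=o1+s[0]*r1,o2+s[1]*r2; return (p+q)/2,np.linalg.norm(p-q)
import json
```

```text
scene0 [302 186  11  15 125] [307.24  192.944]
((307.2303771972656, 192.94247436523438), (10.130823135375977, 13.711114883422852), 171.9224853515625)
depth centre [0.45351851 0.07948025 0.16957818]
[0.45434495 0.08074399 0.17132082]
side0 [     0      0    560    420 228262] [279.74744373 210.2634385 ]Traceback (most recent call last):
  File "<stdin>", line 10, in <module>
cv2.error: OpenCV(4.12.0) /io/opencv/modules/imgproc/src/shapedescr.cpp:361: error: (-201:Incorrect size of input array) There should be at least 5 points to fit the ellipse in function 'fitEllipseNoDirect'
```

```bash
cat >> h.py <<'E'
def tri(a,ua,b,ub):
    o1,r1=ray(a,*ua);o2,r2=ray(b,*ub); r1/=np.linalg.norm(r1);r2/=np.linalg.norm(r2)
    A=np.stack([r1,-r2],1); s=np.linalg.lstsq(A,o2-o1,rcond=None)[0]
    p,q=o1+s[0]*r1,o2+s[1]*r2; return (p+q)/2,np.linalg.norm(p-q)
def cloud(d,u0,v0,u1,v1):
    vs,us=np.mgrid[v0:v1,u0:u1]; z=d['range_z'][v0:v1,u0:u1]; k=z>0
    c=np.stack([(us-d['cx'])/d['fx']*z,(vs-d['cy'])/d['fy']*z,z],-1)[k]
    return (c-d['t'])@d['R'], np.stack([us[k],vs[k]],1)
E
python3 - <<'E'
from h import *
a,b=load('scene0'),load('side0')
im=b['image'].astype(int).sum(2)/3
sub=im[195:222,285:312]; print(np.round(sub[::3,::3]).astype(int))
m=np.zeros(im.shape,np.uint8); m[198:220,287:308]=(im[198:220,287:308]>110)
n,l,st,ce=cv2.connectedComponentsWithStats(m); k=l[208,298]; print(st[k],ce[k])
cs,_=cv2.findContours((l==k).astype(np.uint8),0,1); e=cv2.fitEllipse(cs[0]); print(e)
print(tri(a,(307.23,192.94),b,e[0]))
# plane: rack upper face. normal u_world = .819*(cos,sin)+.574 z
for nme,d,box in [('scene',a,(215,175,330,260)),('side',b,(215,165,330,225))]:
    P,px=cloud(d,*box); k=(P[:,2]>.13)&(P[:,2]<.21)&(P[:,0]>.35)&(P[:,0]<.8)
    P=P[k]; best=(0,)
    for th in np.radians(np.arange(60,125,.5)):
        nn=np.array([.819*np.cos(th),.819*np.sin(th),.574]); s=P@nn
        h,ed=np.histogram(s,bins=np.arange(s.min(),s.max(),.002))
        if h.max()>best[0]: best=(h.max(),np.degrees(th),ed[h.argmax()]+.001)
    print(nme,len(P),best)
    nn=lambda t:np.array([.819*np.cos(t),.819*np.sin(t),.574])
    k=abs(P@nn(np.radians(best[1]))-best[2])<.004; Q=P[k]
    c=Q.mean(0); w=np.linalg.svd(Q-c)[2][2]; w*=np.sign(w[2]); print(len(Q),c,w,np.degrees(np.arctan2(w[1],w[0])),Q.min(0),Q.max(0))
E
```

```text
[[ 56  60  60  59  59  60 110  94  76]
 [ 59  62  60  58  56  58  59  58  46]
 [ 63  61  56  54 148 107  46  61  40]
 [ 63  59  67 115 115 113 120  61  37]
 [ 59  62 110 114 114 116 144  60  40]
 [ 56  65 110 116 113 115 129  56  59]
 [ 78  69  85 114 115 116  76  58  58]
 [ 97  72  76  79  82  63  58  58  54]
 [ 97  82  69  87  61  59  57  58  53]]
[291 201  14  15 154] [297.34415584 207.7987013 ]
((297.35479736328125, 207.81187438964844), (12.207196235656738, 14.283623695373535), 27.19727897644043)
(array([0.45183262, 0.07719203, 0.16740376]), np.float64(0.0011446480879046014))
scene 4307 (np.int64(1098), np.float64(99.0), np.float64(0.10449248075688478))
2184 [0.54241109 0.09412986 0.169789  ] [-0.13127797  0.80632225  0.57672395] 99.24723469908024 [0.41003556 0.0591837  0.13275643] [0.66138274 0.13772508 0.19441961]
side 2991 (np.int64(1039), np.float64(99.5), np.float64(0.10057025391211724))
1997 [0.52022978 0.09017172 0.17158722] [-0.13464833  0.80854638  0.57281984] 99.45477936243223 [0.4084391  0.05562888 0.13064583] [0.65637826 0.13800629 0.19396023]
```

The disc in the nest nearest the robot is confirmed. Rack yaw is about 99.3 deg and the mouth is near (0.452, 0.077, 0.168). Next I measure the rod and tray.

Run:
```python
from h import *
a,b=load('scene0'),load('side0')
# shank tip/handle end by hand pixels, crop scale 7.27 offset (145,130)
f=lambda x,y:(145+x/7.27,130+y/7.27)
for n,p,h in [('tip',f(182,262),.012),('neck',f(398,225),.018),('end',f(543,200),.018),('tFL',f(75,215),.016),('tFR',f(165,425),.016),('tNL',f(640,30),.016),('tNR',f(760,235),.016)]:
    print(n,onz(a,*p,h), proj(b,onz(a,*p,h)))
```

```text
tip [ 0.64379327 -0.32352927  0.012     ] [345.09671201 177.34867697]
neck [ 0.56409592 -0.29325776  0.018     ] [359.36313086 188.60560615]
end [ 0.50844287 -0.27696251  0.018     ] [371.23823893 197.95046361]
tFL [ 0.67083051 -0.36588287  0.016     ] [347.26776773 169.02579459]
tFR [ 0.68365841 -0.24089434  0.016     ] [317.82789482 180.18895328]
tNL [ 0.42586424 -0.35199398  0.016     ] [410.9868476  200.70720034]
tNR [ 0.4428996  -0.21697371  0.016     ] [377.33579149 216.2208952 ]
```

```bash
cat >> h.py <<'E'
from scipy.spatial.transform import Rotation as Ro
def cur():
    s=manip.get_state(); q=s['ee_rot']; return s['position'],Ro.from_quat([q[1],q[2],q[3],q[0]]),s
def frame(x,z):
    z=np.array(z,float);z/=np.linalg.norm(z); x=np.array(x,float); x-=z*(x@z); x/=np.linalg.norm(x)
    return Ro.from_matrix(np.stack([x,np.cross(z,x),z],1))
def plan(p1,R1,jaw,nrows=8,p0=None,R0=None,show=True):
    if p0 is None: p0,R0,_=cur()
    p1=np.array(p1); rv=(R0.inv()*R1).as_rotvec()
    d=np.linalg.norm(p1-p0); need=max(d/.036,np.linalg.norm(rv)/.118)
    out=[]
    for i in range(nrows):
        p=p0+(p1-p0)*i/nrows; R=R0*Ro.from_rotvec(rv*i/nrows)
        t=R.inv().apply((p1-p0)/nrows); out.append([jaw,*np.round(t,4),*np.round(rv/nrows,3)])
    print('need>=%.1f rows; dist %.4f ang %.2fdeg'%(need,d,np.degrees(np.linalg.norm(rv))))
    if show:
        for r in out: print(', '.join('%g'%(x+0) for x in r)+',')
def log():
    p,R,s=cur(); 
    with open('log.txt','a') as f: f.write(repr([list(map(float,s['qpos'])),list(map(float,p)),R.as_quat().tolist()])+'\n')
    M=R.as_matrix()
    print('t %.2f pos'%s['clock'],p.round(4),'x',M[:,0].round(3),'z',M[:,2].round(3),'q',s['qpos'].round(3),'F',s['contact_force'].round(1),'w',round(s['width'],4))
E
python3 - <<'E'
from h import *
log()
th=np.radians(-19); R=frame([np.cos(th),np.sin(th),0],[0,0,-1])
plan([.536,-.286,.16],R,.06,16)
E
```

```text
t 0.15 pos [ 0.2436 -0.5204  0.2306] x [0.906 0.424 0.   ] z [-0.     0.001 -1.   ] q [-1.254  0.276  1.506 -0.     1.361 -0.121] F [-1.  -0.2  0.6] w 0.0852
need>=10.6 rows; dist 0.3813 ang 44.08deg
0.06, 0.0228, -0.0055, 0.0044, 0, 0, 0.048,
0.06, 0.0225, -0.0066, 0.0044, 0, 0, 0.048,
0.06, 0.0221, -0.0077, 0.0044, 0, 0, 0.048,
0.06, 0.0217, -0.0087, 0.0044, 0, 0, 0.048,
0.06, 0.0213, -0.0098, 0.0044, 0, 0, 0.048,
0.06, 0.0208, -0.0108, 0.0044, 0, 0, 0.048,
0.06, 0.0202, -0.0118, 0.0044, 0, 0, 0.048,
0.06, 0.0197, -0.0127, 0.0044, 0, 0, 0.048,
0.06, 0.019, -0.0137, 0.0044, 0, 0, 0.048,
0.06, 0.0183, -0.0146, 0.0044, 0, 0, 0.048,
0.06, 0.0176, -0.0154, 0.0044, 0, 0, 0.048,
0.06, 0.0169, -0.0163, 0.0044, 0, 0, 0.048,
0.06, 0.0161, -0.017, 0.0044, 0, 0, 0.048,
0.06, 0.0152, -0.0178, 0.0044, 0, 0, 0.048,
0.06, 0.0144, -0.0185, 0.0044, 0, 0, 0.048,
0.06, 0.0134, -0.0192, 0.0044, 0, 0, 0.048,
```

Call:
apply_moves(moves=[0.06,0.022,-0.006,0.004,0,0,0.048,0.06,0.022,-0.007,0.004,0,0,0.048,0.06,0.022,-0.008,0.004,0,0,0.048,0.06,0.022,-0.009,0.004,0,0,0.048,0.06,0.021,-0.01,0.004,0,0,0.048,0.06,0.021,-0.011,0.004,0,0,0.048,0.06,0.02,-0.012,0.004,0,0,0.048,0.06,0.02,-0.013,0.004,0,0,0.048])

```text
clock: 0.82
position: [0.3901, -0.4013, 0.1948]
ee_rot: [-0.001, 1.0, 0.013, -0.002]
contact_force: [-0.3, 0.7, 0.3]
width: 0.0601
```

Run:
```python
from h import *
log()
th=np.radians(-19); R=frame([np.cos(th),np.sin(th),0],[0,0,-1])
plan([.536,-.286,.16],R,.06,8)
```

```text
t 0.82 pos [ 0.3901 -0.4013  0.1948] x [ 1.     0.027 -0.004] z [-0.004  0.002 -1.   ] q [-0.922  0.278  1.595 -0.003  1.273  0.623] F [-0.3  0.7  0.3] w 0.0601
need>=5.3 rows; dist 0.1892 ang 20.52deg
0.06, 0.0186, -0.0139, 0.0043, 0, 0.001, 0.045,
0.06, 0.018, -0.0147, 0.0043, 0, 0.001, 0.045,
0.06, 0.0173, -0.0155, 0.0043, 0, 0.001, 0.045,
0.06, 0.0166, -0.0163, 0.0043, 0, 0.001, 0.045,
0.06, 0.0158, -0.017, 0.0043, 0, 0.001, 0.045,
0.06, 0.0151, -0.0177, 0.0043, 0, 0.001, 0.045,
0.06, 0.0143, -0.0184, 0.0043, 0, 0.001, 0.045,
0.06, 0.0134, -0.019, 0.0043, 0, 0.001, 0.045,
```

Call:
apply_moves(moves=[0.06,0.0186,-0.014,0.004,0,0,0.046,0.06,0.018,-0.015,0.004,0,0,0.046,0.06,0.017,-0.0155,0.004,0,0,0.046,0.06,0.0166,-0.016,0.004,0,0,0.046,0.06,0.016,-0.017,0.004,0,0,0.046,0.06,0.015,-0.018,0.004,0,0,0.046,0.06,0.014,-0.018,0.004,0,0,0.046,0.06,0.013,-0.019,0.004,0,0,0.046])

```text
clock: 1.48
position: [0.542, -0.2795, 0.1581]
ee_rot: [-0.002, 0.984, -0.179, -0.005]
contact_force: [-0.6, 0.1, -0.3]
width: 0.0599
```

Run:
```python
from h import *
log(); snap('wrist','w1')
```

```text
t 1.48 pos [ 0.542  -0.2795  0.1581] x [ 0.936 -0.353 -0.01 ] z [-0.008  0.005 -1.   ] q [-5.900e-01  3.800e-01  1.536e+00 -1.000e-03  1.236e+00  1.342e+00] F [-0.6  0.1 -0.3] w 0.0599
```

View pics/w1.png

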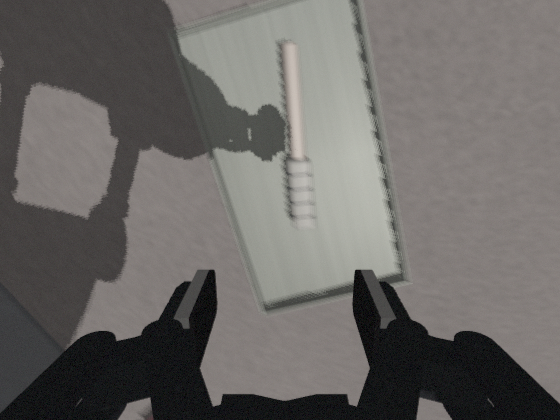

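The rod in the wrist picture has its tip at (288,40), handle front at (299,158) and handle end at (302,226). Next I locate it and identify the kinematics from logged states.

```bash
cat >> h.py <<'E'
def fkR(q,C): 
    return Ro.from_euler('z',q[0])*Ro.from_euler('y',q[1]+q[2])*Ro.from_euler('z',q[3])*Ro.from_euler('y',q[4])*Ro.from_euler('z',q[5])*C
E
python3 - <<'E'
from h import *
d=load('w1')
im=d['image'].astype(int)
for n,p,h in [('tip',(288,40),.009),('neck',(299,158),.018),('end',(302,226),.018)]:
    print(n,onz(d,*p,h),pt(d,*p))
L=[eval(l) for l in open('log.txt')]
for q,p,o in L:
    R=Ro.from_quat(o); print((fkR(q,Ro.identity()).inv()*R).as_rotvec().round(4))
E
```

```text
tip [ 0.65068842 -0.32228398  0.009     ] [ 0.65121033 -0.32252097  0.00398575]
neck [ 0.56655805 -0.30023927  0.018     ] [ 0.5665843  -0.3002433   0.01813813]
end [ 0.51089444 -0.28285671  0.018     ] [ 0.51234269 -0.28319599  0.02174414]
[-0.      0.      1.5708]
[-0.      0.      1.5708]
[0.     0.     1.5708]
```

Run:
```python
from h import *
d=load('w1')
P,px=cloud(d,260,30,330,240)
im=d['image'].astype(int)
fl=np.median(P[:,2]); print('floor z',fl)
for lo in (.006,.009,.012):
    k=(P[:,2]>fl+lo)&(P[:,2]<fl+.03); Q=P[k][:,:2]; pp=px[k]
    c=Q.mean(0); w=np.linalg.svd(Q-c)[2][0]; w*=np.sign(w[0]); s=(Q-c)@w
    print(lo,len(Q),c,np.degrees(np.arctan2(w[1],w[0])),'ends',c+w*s.min(),c+w*s.max(),s.max()-s.min())
# handle only
k=(P[:,2]>fl+.014)&(P[:,2]<fl+.03);Q=P[k][:,:2]; print('handle',len(Q),Q.mean(0),P[k][:,2].mean())
# color shank: reddish
sub=im[px[:,1],px[:,0]]; k=(sub[:,0]-sub[:,1]>8)&(sub[:,0]>150); pp=px[k]; print(len(pp),pp.min(0),pp.max(0))
W=np.array([onz(d,u,v,fl+.011)[:2] for u,v in pp]); c=W.mean(0); w=np.linalg.svd(W-c)[2][0];w*=np.sign(w[0]); s=(W-c)@w
print(c,np.degrees(np.arctan2(w[1],w[0])),c+w*s.min(),c+w*s.max(),s.max()-s.min())
```

```text
floor z 0.004234936523316027
0.006 3325 [ 0.57482358 -0.30394584] -14.927019890734671 ends [ 0.50644666 -0.28571762] [ 0.64587963 -0.32288828] 0.14430250361076713
0.009 3280 [ 0.57444516 -0.30385124] -14.910542095087587 ends [ 0.50643896 -0.28574278] [ 0.64588379 -0.32287366] 0.14430371590301433
0.012 2980 [ 0.57137437 -0.30308764] -14.986749779446068 ends [ 0.50645283 -0.28570806] [ 0.64584264 -0.3230229 ] 0.14429800916457997
handle 2232 [ 0.5596093 -0.2999143] 0.020733030758643155
711 [284  44] [304 158]
[ 0.60997762 -0.31170246] -15.569697966141357 [ 0.56634972 -0.2995462 ] [ 0.64708479 -0.32204182] 0.08381051825765873
```

Run:
```python
from h import *
th=np.radians(-15); R=frame([np.cos(th),np.sin(th),0],[0,0,-1])
plan([.535,-.2935,.03],R,.05,8)
```

```text
need>=3.6 rows; dist 0.1286 ang 5.68deg
0.05, -0.0003, 0.0026, 0.0159, -0.001, 0.001, -0.012,
0.05, -0.0004, 0.0026, 0.0159, -0.001, 0.001, -0.012,
0.05, -0.0004, 0.0025, 0.0159, -0.001, 0.001, -0.012,
0.05, -0.0005, 0.0025, 0.0159, -0.001, 0.001, -0.012,
0.05, -0.0005, 0.0025, 0.0159, -0.001, 0.001, -0.012,
0.05, -0.0005, 0.0025, 0.0159, -0.001, 0.001, -0.012,
0.05, -0.0006, 0.0025, 0.0159, -0.001, 0.001, -0.012,
0.05, -0.0006, 0.0024, 0.0159, -0.001, 0.001, -0.012,
```

Call:
apply_moves(moves=[0.05,0,0.003,0.016,-0.001,0.001,-0.012,0.05,0,0.003,0.016,-0.001,0.001,-0.012,0.05,0,0.003,0.016,-0.001,0.001,-0.012,0.05,-0.001,0.002,0.016,-0.001,0.001,-0.012,0.05,-0.001,0.0025,0.016,-0.001,0.001,-0.013,0.05,-0.001,0.0025,0.016,-0.001,0.001,-0.013,0.05,-0.001,0.0025,0.016,-0.001,0.001,-0.013,0.05,0,0.0025,0.016,-0.001,0.001,-0.013])

```text
clock: 2.2
position: [0.5389, -0.2929, 0.0252]
ee_rot: [0.002, 0.992, -0.123, 0.003]
contact_force: [-0.0, -0.8, -0.1]
width: 0.05
```

Run:
```python
from h import *
log()
th=np.radians(-15); R=frame([np.cos(th),np.sin(th),0],[0,0,-1])
plan([.535,-.2935,.0055],R,.04,4)
```

```text
t 2.20 pos [ 0.5389 -0.2929  0.0252] x [ 0.97  -0.244  0.006] z [ 0.005 -0.004 -1.   ] q [-6.110e-01  5.040e-01  1.702e+00 -1.000e-03  9.290e-01  1.206e+00] F [-0.  -0.8 -0.1] w 0.05
need>=0.6 rows; dist 0.0201 ang 0.97deg
0.04, -0.0009, 0.0004, 0.0049, 0.001, -0.001, 0.004,
0.04, -0.0009, 0.0004, 0.0049, 0.001, -0.001, 0.004,
0.04, -0.0009, 0.0004, 0.0049, 0.001, -0.001, 0.004,
0.04, -0.0009, 0.0004, 0.0049, 0.001, -0.001, 0.004,
```

Call:
apply_moves(moves=[0.04,-0.001,0,0.006,0.001,-0.001,0.005,0.04,-0.001,0.0005,0.006,0.001,-0.001,0.005,0.04,-0.001,0.0005,0.005,0.001,-0.001,0.005,0.04,-0.0005,0.0005,0.002,0,0,0,0.0,0,0,0,0,0,0,0.0,0,0,0,0,0,0,0.0,0,0,0,0,0,0,0.0,0,0,0,0,0,0], newtons=90)

```text
clock: 2.87
position: [0.5343, -0.2951, 0.005]
ee_rot: [0.001, 0.991, -0.131, 0.001]
contact_force: [-0.2, -0.5, 0.1]
width: 0.0158
```

Run:
```python
from h import *
log(); snap('wrist','w2')
```

```text
t 2.87 pos [ 0.5343 -0.2951  0.005 ] x [ 0.966 -0.26   0.002] z [ 0.001 -0.001 -1.   ] q [-0.619  0.526  1.725 -0.     0.889  1.215] F [-0.2 -0.5  0.1] w 0.0158
```

View pics/w2.png

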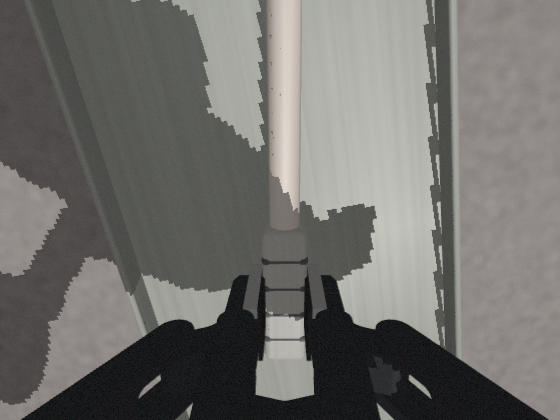

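Gripped: width is 15.8 mm and the rod is centred between the pads, aligned with tool x. Lifting and turning toward the drain hole.

```bash
cat >> h.py <<'E'
TH=np.radians(99.3); H=np.array([np.cos(TH),np.sin(TH),0]); Z=np.array([0,0,1.]); U=.8192*H+.5736*Z; N=.8192*Z-.5736*H  # N: up-normal of axis
MOUTH=np.array([.4522,.0772,.1692]) # bottle bottom centre at start (est)
YR=np.array([-np.sin(TH)*1,np.cos(TH),0])
E
python3 - <<'E'
from h import *
p,R,s=cur()
RT=frame(U,-N)
hole=MOUTH+.0008*N-.078*U
print('hole',hole)
T=hole-.1456*U+.007*(-N); print(T)
plan([.53,-.28,.13],R,0,4)
plan([.50,-.20,.13],RT,0,20,p0=np.array([.53,-.28,.13]),R0=R)
E
```

```text
hole [0.46260025 0.01368944 0.12511456]
[ 0.48122676 -0.10005587  0.035864  ]
need>=3.5 rows; dist 0.1260 ang 0.00deg
0, -0.002, -0.0033, -0.0313, 0, 0, 0,
0, -0.002, -0.0033, -0.0313, 0, 0, 0,
0, -0.002, -0.0033, -0.0313, 0, 0, 0,
0, -0.002, -0.0033, -0.0313, 0, 0, 0,
need>=17.4 rows; dist 0.0854 ang 117.75deg
0, -0.0025, -0.0035, 0, 0.03, 0.02, -0.096,
0, -0.0021, -0.0037, 0.0001, 0.03, 0.02, -0.096,
0, -0.0018, -0.0039, 0.0001, 0.03, 0.02, -0.096,
0, -0.0014, -0.004, 0.0002, 0.03, 0.02, -0.096,
0, -0.001, -0.0041, 0.0003, 0.03, 0.02, -0.096,
0, -0.0006, -0.0042, 0.0004, 0.03, 0.02, -0.096,
0, -0.0002, -0.0042, 0.0006, 0.03, 0.02, -0.096,
0, 0.0002, -0.0042, 0.0007, 0.03, 0.02, -0.096,
0, 0.0006, -0.0042, 0.0008, 0.03, 0.02, -0.096,
0, 0.0009, -0.0041, 0.001, 0.03, 0.02, -0.096,
0, 0.0013, -0.0039, 0.0011, 0.03, 0.02, -0.096,
0, 0.0016, -0.0037, 0.0012, 0.03, 0.02, -0.096,
0, 0.002, -0.0035, 0.0014, 0.03, 0.02, -0.096,
0, 0.0023, -0.0033, 0.0015, 0.03, 0.02, -0.096,
0, 0.0025, -0.003, 0.0017, 0.03, 0.02, -0.096,
0, 0.0028, -0.0027, 0.0018, 0.03, 0.02, -0.096,
0, 0.003, -0.0024, 0.002, 0.03, 0.02, -0.096,
0, 0.0032, -0.002, 0.0021, 0.03, 0.02, -0.096,
0, 0.0033, -0.0016, 0.0022, 0.03, 0.02, -0.096,
0, 0.0034, -0.0012, 0.0023, 0.03, 0.02, -0.096,
```

Call:
apply_moves(moves=[0,-0.001,-0.002,-0.015,0,0,0,0,-0.002,-0.003,-0.03,0,0,0,0,-0.002,-0.003,-0.03,0,0,0,0,-0.002,-0.004,-0.03,0.015,0.01,-0.05,0,-0.002,-0.004,-0.015,0.03,0.02,-0.096,0,-0.0025,-0.0035,0,0.03,0.02,-0.096,0,-0.002,-0.004,0,0.03,0.02,-0.096,0,-0.002,-0.004,0,0.03,0.02,-0.096])

```text
clock: 3.58
position: [0.5239, -0.2618, 0.1312]
ee_rot: [-0.062, 0.992, 0.097, 0.056]
contact_force: [-0.8, -0.1, -1.7]
width: 0.0156
```

Run:
```python
from h import *
log()
RT=frame(U,-N)
plan([.50,-.20,.12],RT,0,16)
```

```text
t 3.58 pos [ 0.5239 -0.2618  0.1312] x [0.975 0.186 0.123] z [ 0.099  0.135 -0.986] q [-0.688  0.358  1.659  0.185  1.141  0.609] F [-0.8 -0.1 -1.7] w 0.0156
need>=13.3 rows; dist 0.0672 ang 89.81deg
0, -0.0008, -0.004, 0.0011, 0.029, 0.019, -0.092,
0, -0.0005, -0.004, 0.0012, 0.029, 0.019, -0.092,
0, -0.0001, -0.004, 0.0013, 0.029, 0.019, -0.092,
0, 0.0002, -0.004, 0.0014, 0.029, 0.019, -0.092,
0, 0.0005, -0.0039, 0.0015, 0.029, 0.019, -0.092,
0, 0.0009, -0.0038, 0.0016, 0.029, 0.019, -0.092,
0, 0.0012, -0.0036, 0.0018, 0.029, 0.019, -0.092,
0, 0.0015, -0.0035, 0.0019, 0.029, 0.019, -0.092,
0, 0.0017, -0.0032, 0.002, 0.029, 0.019, -0.092,
0, 0.002, -0.003, 0.0022, 0.029, 0.019, -0.092,
0, 0.0022, -0.0028, 0.0023, 0.029, 0.019, -0.092,
0, 0.0024, -0.0025, 0.0024, 0.029, 0.019, -0.092,
0, 0.0026, -0.0022, 0.0025, 0.029, 0.019, -0.092,
0, 0.0027, -0.0019, 0.0026, 0.029, 0.019, -0.092,
0, 0.0028, -0.0015, 0.0027, 0.029, 0.019, -0.092,
0, 0.0029, -0.0012, 0.0028, 0.029, 0.019, -0.092,
```

Call:
apply_moves(moves=[0,-0.001,-0.004,0.001,0.029,0.019,-0.092,0,-0.0005,-0.004,0.001,0.029,0.019,-0.092,0,0,-0.004,0.001,0.029,0.019,-0.092,0,0,-0.004,0.001,0.029,0.019,-0.092,0,0.0005,-0.004,0.0015,0.029,0.019,-0.092,0,0.001,-0.004,0.0015,0.029,0.019,-0.092,0,0.001,-0.0035,0.002,0.029,0.019,-0.092,0,0.0015,-0.0035,0.002,0.029,0.019,-0.092])

```text
clock: 4.25
position: [0.5086, -0.2287, 0.1285]
ee_rot: [-0.158, 0.86, 0.465, 0.141]
contact_force: [0.1, 0.6, -1.3]
width: 0.0158
```

Run:
```python
from h import *
log()
RT=frame(U,-N)
plan([.485,-.14,.08],RT,0,8)
```

```text
t 4.25 pos [ 0.5086 -0.2287  0.1285] x [0.528 0.754 0.39 ] z [ 0.095  0.403 -0.91 ] q [-0.785  0.421  1.639  0.371  1.333 -0.34 ] F [ 0.1  0.6 -1.3] w 0.0158
need>=6.3 rows; dist 0.1038 ang 42.39deg
0, 0.0044, -0.0074, 0.0097, 0.028, 0.018, -0.086,
0, 0.0049, -0.0067, 0.01, 0.028, 0.018, -0.086,
0, 0.0052, -0.006, 0.0103, 0.028, 0.018, -0.086,
0, 0.0055, -0.0052, 0.0105, 0.028, 0.018, -0.086,
0, 0.0057, -0.0044, 0.0108, 0.028, 0.018, -0.086,
0, 0.0059, -0.0036, 0.011, 0.028, 0.018, -0.086,
0, 0.006, -0.0028, 0.0112, 0.028, 0.018, -0.086,
0, 0.006, -0.002, 0.0114, 0.028, 0.018, -0.086,
```

Call:
apply_moves(moves=[0,0.004,-0.007,0.01,0.028,0.018,-0.086,0,0.005,-0.007,0.01,0.028,0.018,-0.086,0,0.005,-0.006,0.01,0.028,0.018,-0.086,0,0.0055,-0.005,0.0105,0.028,0.018,-0.086,0,0.006,-0.004,0.011,0.028,0.018,-0.086,0,0.006,-0.0035,0.011,0.028,0.018,-0.086,0,0.006,-0.003,0.011,0.028,0.018,-0.08,0,0.005,-0.002,0.01,0.02,0.012,-0.06])

```text
clock: 4.92
position: [0.4849, -0.1434, 0.0778]
ee_rot: [-0.223, 0.619, 0.728, 0.193]
contact_force: [0.4, -0.1, -1.2]
width: 0.0158
```

Run:
```python
from h import *
log()
for n in ('wrist','scene','side'): snap(n,n+'3')
a=cv2.imread('pics/scene3.png')[130:290,170:390]; b=cv2.imread('pics/side3.png')[140:300,200:400]
cv2.imwrite('pics/c4.png',np.hstack([cv2.resize(a,(400,290)),cv2.resize(b,(362,290))]))
RT=frame(U,-N)
plan([.4812,-.1,.0359],RT,0,8)
# position FK fit
from scipy.optimize import least_squares
L=[eval(l) for l in open('log.txt')]
```

```text
t 4.92 pos [ 0.4849 -0.1434  0.0778] x [-0.135  0.815  0.564] z [-0.086  0.557 -0.826] q [-0.703  0.529  1.687  0.384  1.413 -1.021] F [ 0.4 -0.1 -1.2] w 0.0158
need>=1.7 rows; dist 0.0605 ang 0.80deg
0, 0.0015, 0.0004, 0.0074, 0.001, 0.002, 0,
0, 0.0015, 0.0004, 0.0074, 0.001, 0.002, 0,
0, 0.0015, 0.0004, 0.0074, 0.001, 0.002, 0,
0, 0.0015, 0.0004, 0.0074, 0.001, 0.002, 0,
0, 0.0015, 0.0004, 0.0074, 0.001, 0.002, 0,
0, 0.0014, 0.0004, 0.0074, 0.001, 0.002, 0,
0, 0.0014, 0.0004, 0.0074, 0.001, 0.002, 0,
0, 0.0014, 0.0004, 0.0074, 0.001, 0.002, 0,
```

View pics/wrist3.png

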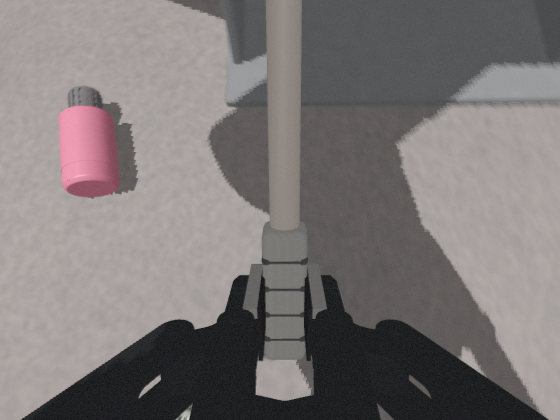

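View pics/c4.png

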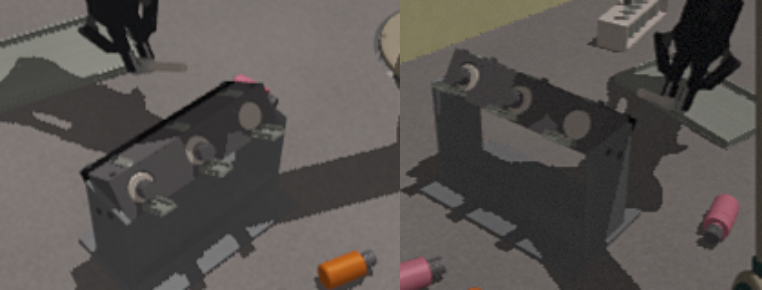

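Run:
```python
from h import *
p,R,s=cur(); M=R.as_matrix()
tip=p+.1156*M[:,0]-.007*M[:,2]; print('tip',tip)
for f in ('scene3','side3'):
    d=load(f); print(f,proj(d,tip),'base',proj(d,p+.03*M[:,0]-.007*M[:,2]))
a=cv2.imread('pics/scene3.png')[150:185,230:290]; b=cv2.imread('pics/side3.png')[170:215,310:370]
cv2.imwrite('pics/c5.png',np.hstack([cv2.resize(a,(420,245),interpolation=0),cv2.resize(b,(327,245),interpolation=0)]))
```

```text
tip [ 0.47041079 -0.05282965  0.14893869]
scene3 [270.28951586 166.65626265] base [252.82609962 165.43228271]
side3 [332.14346886 190.5509898 ] base [346.19982093 195.90841978]
```

View pics/c5.png

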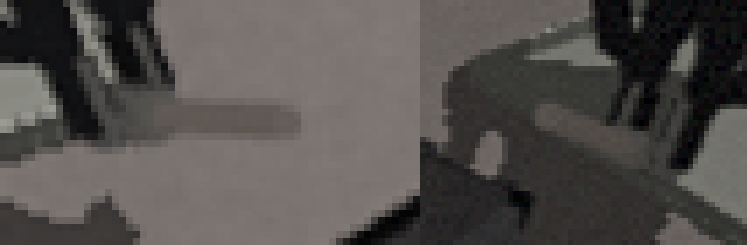

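Run:
```python
from h import *
a,b=load('scene3'),load('side3')
X,e=tri(a,(272.6,167),b,(331.5,191.3)); print(X,e)
tip=np.array([.47041,-.05283,.14894]); print((X-tip)*1e3, 'along u',(X-tip)@U*1e3,'N',(X-tip)@N*1e3,'Y',(X-tip)@YR*1e3)
print(pt(a,271,167),pt(b,333,191))
X=tri(load('scene0'),(307.23,192.94),load('side0'),(297.35,207.81))[0]
print('needed', ) ; w=X-tip; print((w-U*(w@U)),'Y',w@YR,'N',w@N)
YR_=np.array([-np.sin(TH),np.cos(TH),0])
print(YR)
```

```text
[ 0.46729596 -0.04710557  0.15077987] 0.0003421938751648062
[-3.11403862  5.72442823  1.83987105] along u 6.095416810774784 N -2.0218087667708966 Y 2.1480173350897385
[ 0.46855947 -0.05259121  0.14706823] [ 0.46683551 -0.05164242  0.14981431]
needed
[-0.00292791  0.03449411 -0.04931353] Y -0.002684953603700041 N -0.060194804282247494
[-0.98685572 -0.16160382  0.        ]
```

```bash
sed -i 's/^MOUTH=.*/MOUTH=np.array([.4535,.0780,.1692])/' h.py
python3 - <<'E'
from h import *
RT=frame(U,-N)
hole=MOUTH+.0008*N-.078*U
T=hole-.1356*U+.007*(-N); print(hole,T)
plan(T,RT,0,7)
E
```

```text
[0.46390025 0.01448944 0.12511456] [ 0.4812029  -0.09117154  0.0416    ]
need>=1.8 rows; dist 0.0636 ang 0.80deg
0, 0.0032, 0.0006, 0.0085, 0.001, 0.002, -0.001,
0, 0.0032, 0.0006, 0.0085, 0.001, 0.002, -0.001,
0, 0.0032, 0.0007, 0.0085, 0.001, 0.002, -0.001,
0, 0.0032, 0.0007, 0.0085, 0.001, 0.002, -0.001,
0, 0.0031, 0.0007, 0.0085, 0.001, 0.002, -0.001,
0, 0.0031, 0.0007, 0.0085, 0.001, 0.002, -0.001,
0, 0.0031, 0.0007, 0.0085, 0.001, 0.002, -0.001,
```

Call:
apply_moves(moves=[0,0.003,0.0005,0.0085,0.001,0.002,-0.001,0,0.003,0.0005,0.0085,0.001,0.002,-0.001,0,0.003,0.0005,0.0085,0.001,0.002,-0.001,0,0.003,0.0007,0.0085,0.001,0.002,-0.001,0,0.003,0.0007,0.0085,0.001,0.002,-0.001,0,0.003,0.0007,0.0085,0.001,0.002,-0.001,0,0.003,0.0007,0.0075,0.001,0.002,-0.001,0,0,0,0,0,0,0])

```text
clock: 5.73
position: [0.4817, -0.0898, 0.0395]
ee_rot: [-0.228, 0.618, 0.727, 0.195]
contact_force: [0.6, -0.4, -0.7]
width: 0.0158
```

Run:
```python
from h import *
log()
RT=frame(U,-N)
hole=MOUTH+.0008*N-.078*U
p,R,s=cur(); M=R.as_matrix(); tip=p+.1156*M[:,0]-.007*M[:,2]; w=tip-hole; print('tip rel hole u,N,Y mm',w@U*1e3,w@N*1e3,w@YR*1e3)
for n in ('scene','side'): snap(n,n+'4')
for f in ('scene4','side4'):
    d=load(f); print(f,proj(d,tip),proj(d,hole),proj(d,MOUTH))
a=cv2.imread('pics/scene4.png')[130:290,170:390]; b=cv2.imread('pics/side4.png')[140:300,200:400]
cv2.imwrite('pics/c6.png',np.hstack([cv2.resize(a,(400,290)),cv2.resize(b,(362,290))]))
T=hole-.1056*U+.007*(-N); plan(T,RT,0,6)
```

```text
t 5.73 pos [ 0.4817 -0.0898  0.0395] x [-0.132  0.81   0.572] z [-0.09   0.565 -0.82 ] q [-0.639  0.548  1.79   0.429  1.292 -1.023] F [ 0.6 -0.4 -0.7] w 0.0158
tip rel hole u,N,Y mm -20.14973507946121 -2.7480897466721768 -0.7570089973846557
scene4 [282.67685934 190.48674832] [287.14850115 189.91750241] [306.7984347  192.66049781]
side4 [316.44545516 213.38728159] [313.24660291 211.30661965] [296.33961165 207.09788428]
need>=0.9 rows; dist 0.0312 ang 0.34deg
0, 0.0052, -0.0002, -0.0002, 0.001, 0.001, 0,
0, 0.0052, -0.0002, -0.0002, 0.001, 0.001, 0,
0, 0.0052, -0.0002, -0.0002, 0.001, 0.001, 0,
0, 0.0052, -0.0002, -0.0002, 0.001, 0.001, 0,
0, 0.0052, -0.0002, -0.0002, 0.001, 0.001, 0,
0, 0.0052, -0.0002, -0.0002, 0.001, 0.001, 0,
```

View pics/c6.png

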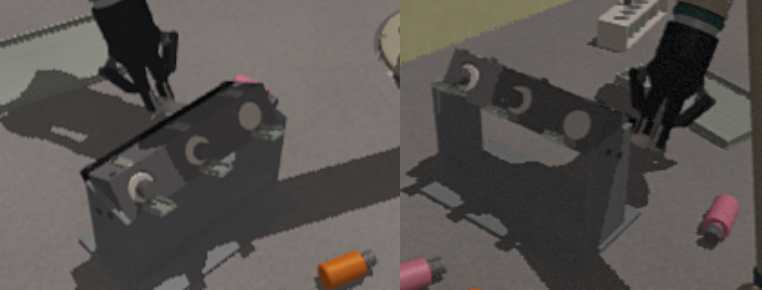

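Call:
apply_moves(moves=[0,0.002,-0.0005,-0.0015,0.001,0.001,0,0,0.004,-0.0005,-0.001,0.001,0.001,0,0,0.005,0,-0.0005,0.001,0.001,0,0,0.005,0,0,0,0,0,0,0.005,0,0,0,0,0,0,0.005,0,0,0,0,0,0,0.004,0,0,0,0,0,0,0,0,0,0,0,0])

```text
clock: 6.5
position: [0.4798, -0.0703, 0.0621]
ee_rot: [-0.224, 0.619, 0.728, 0.194]
contact_force: [-0.5, 0.2, -0.3]
width: 0.0157
```

```bash
cat >> h.py <<'E'
def tiprep(L=.1156):
    hole=MOUTH+.0008*N-.078*U
    p,R,s=cur(); M=R.as_matrix(); tip=p+L*M[:,0]-.007*M[:,2]; w=tip-hole; F=s['contact_force']
    print('tip rel hole u,N,Y mm',(np.array([w@U,w@N,w@YR])*1e3).round(1),'F u,N,Y',np.round([F@U,F@N,F@YR],1),'x.',(M[:,0]@np.stack([U,N,YR],1)).round(4))
E
python3 - <<'E'
from h import *
log();tiprep()
E
```

```text
t 6.50 pos [ 0.4798 -0.0703  0.0621] x [-0.134  0.813  0.566] z [-0.086  0.56  -0.824] q [-0.613  0.502  1.801  0.437  1.309 -0.99 ] F [-0.5  0.2 -0.3] w 0.0157
tip rel hole u,N,Y mm [ 8.8  3.8 -1.8] F u,N,Y [ 0.  -0.4  0.5] x. [ 1.e+00 -9.e-03  7.e-04]
```

Call:
apply_moves(moves=[0,0.002,-0.001,0.002,0,0.004,0,0,0.004,-0.001,0.0015,0,0.003,0,0,0.004,0,0.0005,0,0,0,0,0.004,0,0,0,0,0,0,0.004,0,0,0,0,0,0,0.004,0,0,0,0,0,0,0.004,0,0,0,0,0,0,0,0,0,0,0,0])

```text
clock: 7.17
position: [0.4826, -0.0669, 0.0675]
ee_rot: [-0.205, 0.622, 0.732, 0.187]
contact_force: [-0.0, -0.1, -0.8]
width: 0.0158
```

Run:
```python
from h import *
log();tiprep()
for n in ('scene','side'): snap(n,n+'5')
a=cv2.imread('pics/scene5.png')[160:260,220:340]; b=cv2.imread('pics/side5.png')[165:265,240:340]
cv2.imwrite('pics/c7.png',np.hstack([cv2.resize(a,(432,360)),cv2.resize(b,(360,360))]))
```

```text
t 7.17 pos [ 0.4826 -0.0669  0.0675] x [-0.143  0.834  0.533] z [-0.068  0.529 -0.846] q [-0.595  0.473  1.811  0.431  1.279 -0.973] F [-0.  -0.1 -0.8] w 0.0158
tip rel hole u,N,Y mm [14.5  2.  -4.5] F u,N,Y [-0.6 -0.6  0.1] x. [ 0.9989 -0.0486  0.0059]
```

View pics/c7.png

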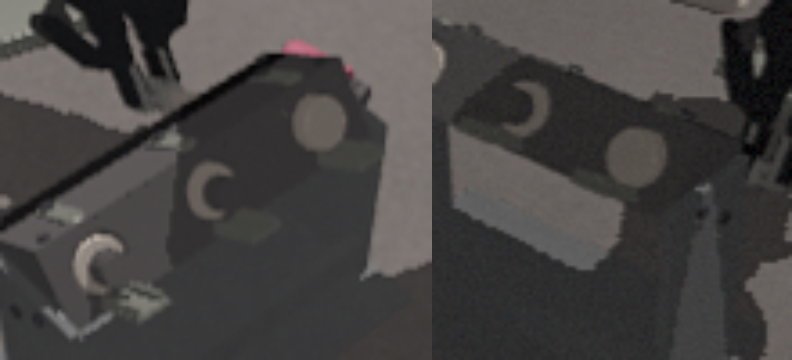

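Call:
apply_moves(moves=[0,0,0,0,0,0.02,0,0,0,0,0,0,0.02,0,0,0,0,0,0,0,0,0,0,0,0,0,0,0,0,0,0,0,0,0,0,0,0,0,0,0,0,0,0,0,0,0,0,0,0,0,0,0,0,0,0,0])

```text
clock: 7.93
position: [0.4811, -0.0642, 0.0654]
ee_rot: [-0.225, 0.618, 0.726, 0.201]
contact_force: [0.3, -0.8, -3.3]
width: 0.016
```

Run:
```python
from h import *
log();tiprep(); print(cur()[2]['effort'],cur()[2]['moment'])
```

```text
t 7.93 pos [ 0.4811 -0.0642  0.0654] x [-0.136  0.806  0.576] z [-0.078  0.57  -0.818] q [-0.611  0.498  1.805  0.452  1.312 -0.996] F [ 0.3 -0.8 -3.3] w 0.016
tip rel hole u,N,Y mm [15.5  4.5 -3.7] F u,N,Y [-2.5 -2.2 -0.1] x. [1.     0.0025 0.0034]
[ 1.15618855e-01 -4.55420959e+01 -1.45427451e+01  2.09036440e+00
  3.45560499e+00 -3.82899761e-02] [-0.76163112 -0.12809485 -0.08466764]
```

Call:
apply_moves(moves=[0,-0.004,0,0.001,0,0,0,0,-0.004,-0.001,0.002,0,0,0,0,0,-0.0015,0.0015,0,0,0,0,0,-0.001,0,0,0,0,0,0,0,0,0,0,0,0,0,0,0,0,0,0,0,0,0,0,0,0,0,0,0,0,0,0,0,0])

```text
clock: 8.6
position: [0.4771, -0.0674, 0.0581]
ee_rot: [-0.227, 0.617, 0.726, 0.203]
contact_force: [0.6, 0.3, -0.4]
width: 0.0159
```

Run:
```python
from h import *
log();tiprep();
```

```text
t 8.60 pos [ 0.4771 -0.0674  0.0581] x [-0.136  0.804  0.579] z [-0.08   0.574 -0.815] q [-0.621  0.508  1.815  0.452  1.302 -1.013] F [ 0.6  0.3 -0.4] w 0.0159
tip rel hole u,N,Y mm [9.2 0.5 0.8] F u,N,Y [-0.1 -0.4 -0.6] x. [1.     0.0072 0.0042]
```

Call:
apply_moves(moves=[0,0.005,0,0,0,-0.004,0,0,0.008,0,0,0,0,0,0,0.012,0,0,0,0,0,0,0.012,0,0,0,0,0,0,0,0,0,0,0,0,0,0,0,0,0,0,0,0,0,0,0,0,0,0,0,0,0,0,0,0,0])

```text
clock: 9.27
position: [0.4736, -0.0404, 0.0791]
ee_rot: [-0.218, 0.618, 0.729, 0.197]
contact_force: [0.1, -2.9, -2.6]
width: 0.0153
```

Run:
```python
from h import *
log();tiprep(); 
for n in ('scene','side'): snap(n,n+'6')
a=cv2.imread('pics/scene6.png')[160:260,220:340]; b=cv2.imread('pics/side6.png')[165:265,240:340]
cv2.imwrite('pics/c8.png',np.hstack([cv2.resize(a,(432,360)),cv2.resize(b,(360,360))]))
```

```text
t 9.27 pos [ 0.4736 -0.0404  0.0791] x [-0.141  0.815  0.562] z [-0.075  0.557 -0.827] q [-0.578  0.452  1.837  0.458  1.299 -0.969] F [ 0.1 -2.9 -2.6] w 0.0153
tip rel hole u,N,Y mm [43.7 -0.3  0.3] F u,N,Y [-3.9 -0.5  0.4] x. [ 0.9999 -0.0139  0.0077]
```

View pics/c8.png

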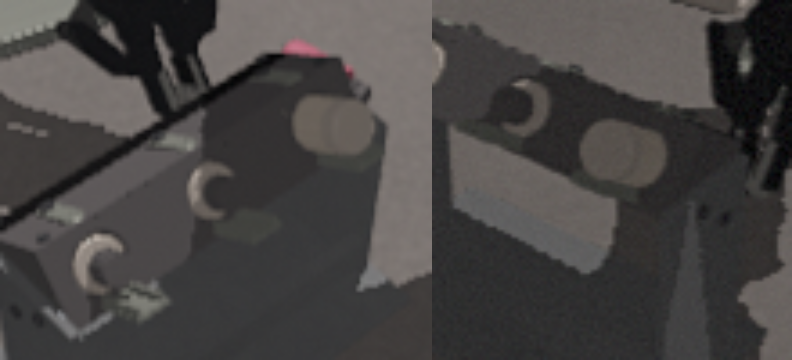

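```bash
cat >> h.py <<'E'
def disc(d,u,v,r=14,lo=0,bx=None):
    g=d['image'].astype(int).sum(2)/3
    return g
E
python3 - <<'E'
from h import *
a,b=load('scene6'),load('side6')
o=tri(load('scene0'),(307.23,192.94),load('side0'),(297.35,207.81))[0]
X,e=tri(a,(220+348/3.6,160+125/3.6),b,(240+(643-432)/3.6,165+155/3.6)); print(X,e,(X-o)@U*1e3,(X-o)@N*1e3,(X-o)@YR*1e3)
for p in (.02,.025,.03,.035): print(p,proj(a,o+p*U),proj(b,o+p*U))
print(pt(a,316,195),pt(b,298,208),o)
E
```

```text
[0.43853108 0.09174149 0.1752044 ] 0.011498819430187686 17.98825431792478 -3.080643365691517 10.781540639841024
0.02 [312.60138747 193.37343687] [292.42568821 206.74879814]
0.025 [313.99019447 193.54741481] [291.20892155 206.42306312]
0.03 [315.39137376 193.72294263] [289.97882474 206.09375955]
0.035 [316.8050914  193.90004116] [288.7351775  205.76082846]
[0.45323193 0.1105065  0.19210788] [0.43206926 0.09464102 0.18486563] [0.45183758 0.07719943 0.16741082]
```

Call:
apply_moves(moves=[0,0.004,0,0,0,0.006,0,0,0.003,0,0,0,0.004,0,0,0,0,0,0,0,0,0,0,0,0,0,0,0,0,-0.006,0,0,0,0,0,0,-0.015,0,0,0,0,0,0,-0.015,0,0,0,0,0,0,-0.015,0,0,0,0,0])

```text
clock: 10.03
position: [0.4789, -0.0745, 0.0537]
ee_rot: [-0.225, 0.616, 0.727, 0.203]
contact_force: [0.3, 0.1, -1.1]
width: 0.0156
```

Run:
```python
from h import *
log();tiprep(); 
for n in ('scene','side'): snap(n,n+'7')
a=cv2.imread('pics/scene7.png')[160:260,220:340]; b=cv2.imread('pics/side7.png')[165:265,240:340]
cv2.imwrite('pics/c9.png',np.hstack([cv2.resize(a,(432,360)),cv2.resize(b,(360,360))]))
```

```text
t 10.03 pos [ 0.4789 -0.0745  0.0537] x [-0.14   0.804  0.577] z [-0.078  0.572 -0.816] q [-0.629  0.518  1.808  0.448  1.299 -1.024] F [ 0.3  0.1 -1.1] w 0.0156
tip rel hole u,N,Y mm [0.7 0.8 0.7] F u,N,Y [-0.6 -0.9 -0.3] x. [1.     0.0047 0.0085]
```

View pics/c9.png

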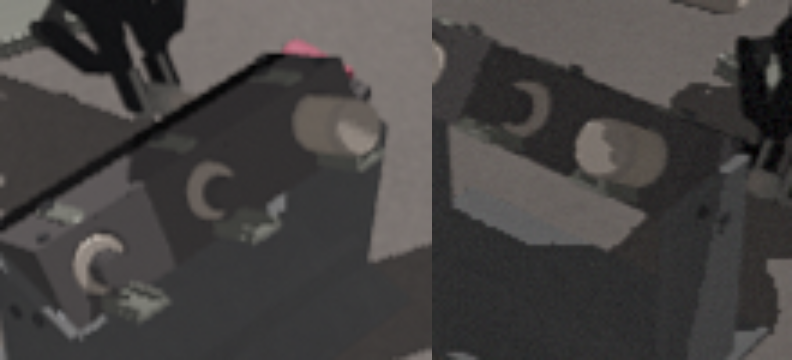

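Bottle stands out about 37 mm. Withdrawing the rod and planning the return; I also fit the arm geometry to check the flip against the joint ranges.

```bash
cat >> h.py <<'E'
def fkp(q,w):
    ox,oy,h,a1,L1,a2,L2,d=w
    A=Ro.from_euler('z',q[0]); B=A*Ro.from_euler('y',q[1]); C=B*Ro.from_euler('y',q[2]); D=C*Ro.from_euler('z',q[3])*Ro.from_euler('y',q[4])
    return A.apply([ox,oy,h])+B.apply([a1,0,L1])+C.apply([a2,0,L2])+D.apply([0,0,d])
E
python3 - <<'E'
from h import *
from scipy.optimize import least_squares
L=[eval(l) for l in open('log.txt')]
def res(w): return np.concatenate([fkp(q,w)-p for q,p,o in L]+[0.001*(w-np.array([0,0,.3,0,.4,0,.4,.25]))])
r=least_squares(res,[0,-.0,.3,0,.4,0,.4,.25]); print(r.x.round(4)); print(np.abs(res(r.x)).reshape(-1,1).max(), np.abs(res(r.x)[:-8]).reshape(-1,3).round(5).max(0))
np.save('w.npy',r.x)
RT=frame(U,-N)
p,R,s=cur(); plan(p-.05*R.as_matrix()[:,0]+np.array([0,-.03,.05]),R,0,4)
E
```

```text
[0.     0.0694 0.1368 0.     0.6297 0.0604 0.4211 0.3645]
0.0002296768549223215 [0. 0. 0.]
need>=2.0 rows; dist 0.0737 ang 0.00deg
0, -0.0113, -0.001, -0.0145, 0, 0, 0,
0, -0.0113, -0.001, -0.0145, 0, 0, 0,
0, -0.0113, -0.001, -0.0145, 0, 0, 0,
0, -0.0113, -0.001, -0.0145, 0, 0, 0,
```

```bash
cat >> h.py <<'E'
from scipy.optimize import least_squares
try: WF=np.load('w.npy')
except Exception: pass
LO=np.array([-2.89,-.75,.22,-1.18,.11,-2.7]);HI=np.array([2.89,2.08,2.7,4.32,2.71,2.7])
C90=Ro.from_euler('z',np.pi/2)
def ik(p,R,q0s=None):
    sols=[]
    rng=np.random.default_rng(0)
    q0s=list(q0s or [])+[rng.uniform(LO,HI) for _ in range(25)]
    for q0 in q0s:
        f=lambda q:np.concatenate([(fkp(q,WF)-p)*5,((fkR(q,C90).inv()*R).as_rotvec())])
        r=least_squares(f,np.clip(q0,LO+1e-3,HI-1e-3),bounds=(LO,HI))
        if r.cost<1e-8 and not any(np.allclose(r.x,s,atol=.02) for s in sols): sols.append(r.x)
    return sols
E
python3 - <<'E'
from h import *
for phi in (-40,-20,0,20,40):
  for sg in (1,-1):
    zr=Ro.from_rotvec(U*np.radians(phi)).apply(-N); R=frame(sg*U,zr)
    for k in (.022,.1):
        g=MOUTH+U*k; p=g+zr*.016
        S=ik(p,R); print('phi',phi,'sg',sg,'k',k,[list(s.round(2)) for s in S])
E
```

```text
phi -40 sg 1 k 0.022 [[np.float64(-0.61), np.float64(0.07), np.float64(2.39), np.float64(1.23), np.float64(0.94), np.float64(-1.44)]]
phi -40 sg 1 k 0.1 [[np.float64(-0.4), np.float64(-0.07), np.float64(2.35), np.float64(1.2), np.float64(0.87), np.float64(-1.17)]]
phi -40 sg -1 k 0.022 [[np.float64(-0.61), np.float64(0.07), np.float64(2.39), np.float64(1.23), np.float64(0.94), np.float64(1.7)]]
phi -40 sg -1 k 0.1 [[np.float64(-0.4), np.float64(-0.07), np.float64(2.35), np.float64(1.2), np.float64(0.87), np.float64(1.97)]]
phi -20 sg 1 k 0.022 [[np.float64(-0.48), np.float64(0.13), np.float64(2.12), np.float64(0.79), np.float64(1.11), np.float64(-0.97)]]
phi -20 sg 1 k 0.1 [[np.float64(-0.33), np.float64(0.03), np.float64(2.09), np.float64(0.79), np.float64(1.11), np.float64(-0.77)]]
phi -20 sg -1 k 0.022 [[np.float64(-0.48), np.float64(0.13), np.float64(2.12), np.float64(0.79), np.float64(1.11), np.float64(2.17)]]
phi -20 sg -1 k 0.1 [[np.float64(-0.33), np.float64(0.03), np.float64(2.09), np.float64(0.79), np.float64(1.11), np.float64(2.37)]]
phi 0 sg 1 k 0.022 [[np.float64(-0.35),
[... 726 characters left out ...]
 np.float64(-0.47)]]
phi 20 sg -1 k 0.022 [[np.float64(-0.23), np.float64(0.43), np.float64(1.66), np.float64(0.38), np.float64(1.65), np.float64(2.55)]]
phi 20 sg -1 k 0.1 [[np.float64(-0.13), np.float64(0.37), np.float64(1.63), np.float64(0.43), np.float64(1.69), np.float64(2.67)]]
phi 40 sg 1 k 0.022 [[np.float64(-0.13), np.float64(0.6), np.float64(1.48), np.float64(0.26), np.float64(1.92), np.float64(-0.54)]]
phi 40 sg 1 k 0.1 [[np.float64(-0.04), np.float64(0.54), np.float64(1.46), np.float64(0.34), np.float64(1.97), np.float64(-0.43)]]
phi 40 sg -1 k 0.022 [[np.float64(-0.13), np.float64(0.6), np.float64(1.48), np.float64(0.26), np.float64(1.92), np.float64(2.6)]]
phi 40 sg -1 k 0.1 []
```

Call:
apply_moves(moves=[0,-0.02,0,0,0,0,0,0,-0.025,0,-0.017,0,0,0,0,-0.025,0,-0.017,0,0,0,0,-0.015,0,-0.03,0,0,0,0,0,0,-0.025,-0.015,-0.01,0.05,0,0,0,-0.015,-0.029,-0.019,0.092,0,0,0.002,-0.01,-0.029,-0.019,0.092,0,0,0.003,0,-0.029,-0.019,0.092])

```text
clock: 10.8
position: [0.5036, -0.2163, 0.093]
ee_rot: [-0.207, 0.749, 0.603, 0.18]
contact_force: [0.3, -0.9, -0.8]
width: 0.0158
```

Run:
```python
from h import *
log()
th=np.radians(-15); R=frame([np.cos(th),np.sin(th),0],[0,0,-1])
plan([.535,-.28,.12],R,0,15)
```

```text
t 10.80 pos [ 0.5036 -0.2163  0.093 ] x [0.207 0.829 0.519] z [ 0.019  0.527 -0.85 ] q [-0.796  0.528  1.612  0.397  1.418 -0.727] F [ 0.3 -0.9 -0.8] w 0.0158
need>=14.3 rows; dist 0.0760 ang 96.85deg
0, -0.0022, 0.0027, -0.0037, -0.034, -0.023, 0.105,
0, -0.0019, 0.003, -0.0036, -0.034, -0.023, 0.105,
0, -0.0017, 0.0033, -0.0034, -0.034, -0.023, 0.105,
0, -0.0014, 0.0036, -0.0033, -0.034, -0.023, 0.105,
0, -0.0011, 0.0038, -0.0031, -0.034, -0.023, 0.105,
0, -0.0007, 0.004, -0.003, -0.034, -0.023, 0.105,
0, -0.0004, 0.0042, -0.0028, -0.034, -0.023, 0.105,
0, 0, 0.0043, -0.0027, -0.034, -0.023, 0.105,
0, 0.0004, 0.0044, -0.0025, -0.034, -0.023, 0.105,
0, 0.0008, 0.0044, -0.0024, -0.034, -0.023, 0.105,
0, 0.0012, 0.0044, -0.0022, -0.034, -0.023, 0.105,
0, 0.0016, 0.0043, -0.0021, -0.034, -0.023, 0.105,
0, 0.002, 0.0042, -0.002, -0.034, -0.023, 0.105,
0, 0.0024, 0.004, -0.0019, -0.034, -0.023, 0.105,
0, 0.0028, 0.0038, -0.0019, -0.034, -0.023, 0.105,
```

Call:
apply_moves(moves=[0,-0.002,0.003,-0.004,-0.033,-0.022,0.1,0,-0.002,0.003,-0.004,-0.033,-0.022,0.1,0,-0.002,0.003,-0.003,-0.033,-0.022,0.1,0,-0.001,0.0035,-0.003,-0.033,-0.022,0.1,0,-0.001,0.004,-0.003,-0.033,-0.022,0.1,0,-0.001,0.004,-0.003,-0.033,-0.022,0.1,0,0,0.004,-0.003,-0.033,-0.022,0.1,0,0,0.004,-0.003,-0.033,-0.022,0.1])

```text
clock: 11.47
position: [0.5169, -0.2509, 0.1073]
ee_rot: [-0.114, 0.963, 0.228, 0.091]
contact_force: [-0.2, 0.2, -0.9]
width: 0.0161
```

Run:
```python
from h import *
log()
th=np.radians(-15); R=frame([np.cos(th),np.sin(th),0],[0,0,-1])
plan([.535,-.295,.08],R,0,7)
```

```text
t 11.47 pos [ 0.5169 -0.2509  0.1073] x [0.879 0.418 0.227] z [ 0.124  0.26  -0.958] q [-0.751  0.399  1.689  0.304  1.162  0.218] F [-0.2  0.2 -0.9] w 0.0161
need>=6.6 rows; dist 0.0550 ang 44.74deg
0, -0.0013, 0.0074, 0.0024, -0.036, -0.022, 0.103,
0, -0.0004, 0.0074, 0.0027, -0.036, -0.022, 0.103,
0, 0.0004, 0.0073, 0.003, -0.036, -0.022, 0.103,
0, 0.0012, 0.0071, 0.0032, -0.036, -0.022, 0.103,
0, 0.002, 0.0068, 0.0034, -0.036, -0.022, 0.103,
0, 0.0027, 0.0064, 0.0036, -0.036, -0.022, 0.103,
0, 0.0035, 0.006, 0.0038, -0.036, -0.022, 0.103,
```

Call:
apply_moves(moves=[0,-0.001,0.0075,0.0025,-0.036,-0.022,0.1,0,0,0.0075,0.0025,-0.036,-0.022,0.1,0,0,0.0075,0.003,-0.036,-0.022,0.1,0,0.001,0.007,0.003,-0.036,-0.022,0.1,0,0.002,0.007,0.003,-0.036,-0.022,0.1,0,0.003,0.006,0.004,-0.036,-0.022,0.1,0,0.003,0.006,0.004,-0.03,-0.02,0.09,0,0,0,0,0,0,0])

```text
clock: 12.13
position: [0.5309, -0.2923, 0.0787]
ee_rot: [-0.005, 0.991, -0.136, -0.006]
contact_force: [0.9, 0.3, -0.8]
width: 0.0158
```

Run:
```python
from h import *
log(); snap('wrist','w8')
th=np.radians(-15); R=frame([np.cos(th),np.sin(th),0],[0,0,-1])
plan([.536,-.295,.008],R,0,7)
```

```text
t 12.13 pos [ 0.5309 -0.2923  0.0787] x [ 0.963 -0.27  -0.013] z [-0.01   0.011 -1.   ] q [-0.62   0.447  1.644  0.004  1.066  1.222] F [ 0.9  0.3 -0.8] w 0.0158
need>=2.0 rows; dist 0.0711 ang 1.06deg
0, 0.001, 0.0003, 0.0101, -0.001, 0.002, -0.001,
0, 0.001, 0.0003, 0.0101, -0.001, 0.002, -0.001,
0, 0.001, 0.0003, 0.0101, -0.001, 0.002, -0.001,
0, 0.001, 0.0003, 0.0101, -0.001, 0.002, -0.001,
0, 0.001, 0.0003, 0.0101, -0.001, 0.002, -0.001,
0, 0.0009, 0.0003, 0.0101, -0.001, 0.002, -0.001,
0, 0.0009, 0.0002, 0.0101, -0.001, 0.002, -0.001,
```

View pics/w8.png

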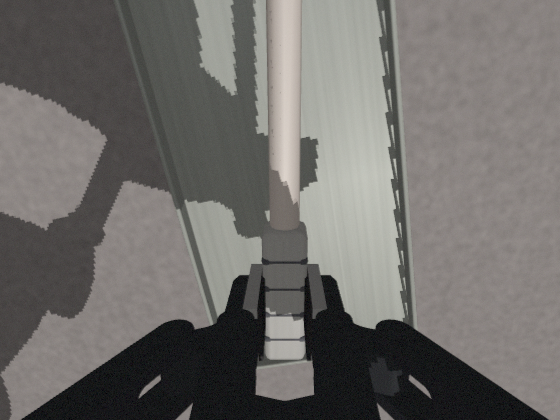

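Call:
apply_moves(moves=[0,0.002,0,0.012,-0.002,0.003,0,0,0.001,0,0.014,-0.002,0.003,0,0,0.001,0,0.014,-0.001,0.003,0,0,0.001,0,0.014,-0.001,0.003,0,0,0,0,0.01,0,0,0,0,0,0,0.005,0,0,0,0,0,0,0,0,0,0,0,0,0,0,0,0,0])

```text
clock: 12.85
position: [0.5312, -0.2903, 0.0079]
ee_rot: [-0.008, 0.992, -0.129, -0.001]
contact_force: [0.6, 0.1, -0.7]
width: 0.016
```

Run:
```python
from h import *
log()
```

```text
t 12.85 pos [ 0.5312 -0.2903  0.0079] x [ 0.966 -0.257 -0.005] z [-0.001  0.015 -1.   ] q [-0.622  0.521  1.725  0.015  0.905  1.199] F [ 0.6  0.1 -0.7] w 0.016
```

Call:
apply_moves(moves=[0,0.001,0,0.002,0,0.004,0,0,0,0,0.001,0,0,0,0.05,0,0,0,0,0,0,0.05,0,0,0,0,0,0,0.05,0,0,0,0,0,0,0.05,0,0,-0.02,0,0,0,0.05,0,0,-0.035,0,0,0,0.05,0,0,-0.035,0,0,0])

```text
clock: 13.52
position: [0.5287, -0.2896, 0.0929]
ee_rot: [-0.01, 0.992, -0.129, -0.004]
contact_force: [-0.0, -0.8, -0.4]
width: 0.0498
```

Run:
```python
from h import *
log(); snap('wrist','w9')
```

```text
t 13.52 pos [ 0.5287 -0.2896  0.0929] x [ 0.967 -0.256 -0.011] z [-0.006  0.022 -1.   ] q [-0.625  0.429  1.634  0.016  1.096  1.197] F [-0.  -0.8 -0.4] w 0.0498
```

View pics/w9.png

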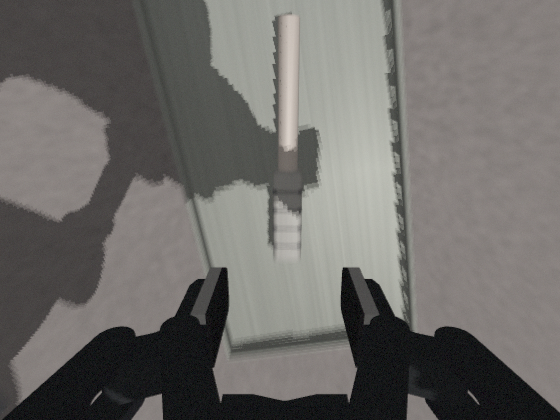

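The rod lies flat and wholly inside the tray (wrist: tip (288,14), handle end (288,260)). Now over to the bottle.

Run:
```python
from h import *
RT=frame(-U,-N); T=MOUTH+.02*U+.11*N; print(T)
p,R,s=cur()
print([x.round(2) for x in ik(T,RT,[s['qpos']])])
p1=np.array([.5287,-.27,.27])
plan(p1,R,.06,6)
plan(T,RT,.06,16,p0=p1,R0=R)
```

```text
[0.46104884 0.031902   0.270784  ]
[array([-0.47,  0.22,  1.65,  0.48,  1.65,  2.45])]
need>=4.7 rows; dist 0.1710 ang 0.00deg
0.06, -0.0016, -0.0038, -0.0282, 0, 0, 0,
0.06, -0.0016, -0.0038, -0.0282, 0, 0, 0,
0.06, -0.0016, -0.0038, -0.0282, 0, 0, 0,
0.06, -0.0016, -0.0038, -0.0282, 0, 0, 0,
0.06, -0.0016, -0.0038, -0.0282, 0, 0, 0,
0.06, -0.0016, -0.0038, -0.0282, 0, 0, 0,
need>=10.9 rows; dist 0.3094 ang 73.49deg
0.06, -0.0089, -0.0172, 0.0002, 0.021, -0.033, 0.07,
0.06, -0.0101, -0.0165, 0.0009, 0.021, -0.033, 0.07,
0.06, -0.0112, -0.0157, 0.0016, 0.021, -0.033, 0.07,
0.06, -0.0122, -0.0149, 0.0023, 0.021, -0.033, 0.07,
0.06, -0.0131, -0.0139, 0.003, 0.021, -0.033, 0.07,
0.06, -0.0139, -0.0129, 0.0037, 0.021, -0.033, 0.07,
0.06, -0.0146, -0.0118, 0.0045, 0.021, -0.033, 0.07,
0.06, -0.0152, -0.0107, 0.0052, 0.021, -0.033, 0.07,
0.06, -0.0158, -0.0095, 0.0059, 0.021, -0.033, 0.07,
0.06, -0.0162, -0.0082, 0.0066, 0.021, -0.033, 0.07,
0.06, -0.0165, -0.007, 0.0074, 0.021, -0.033, 0.07,
0.06, -0.0167, -0.0056, 0.008, 0.021, -0.033, 0.07,
0.06, -0.0167, -0.0043, 0.0087, 0.021, -0.033, 0.07,
0.06, -0.0167, -0.0029, 0.0093, 0.021, -0.033, 0.07,
0.06, -0.0165, -0.0016, 0.0099, 0.021, -0.033, 0.07,
0.06, -0.0162, -0.0002, 0.0105, 0.021, -0.033, 0.07,
```

Call:
apply_moves(moves=[0.06,-0.002,-0.004,-0.03,0,0,0,0.06,-0.002,-0.004,-0.034,0,0,0,0.06,-0.002,-0.004,-0.034,0,0,0,0.06,-0.002,-0.004,-0.034,0,0,0,0.06,-0.002,-0.004,-0.034,0.01,-0.016,0.035,0.06,-0.009,-0.017,-0.01,0.021,-0.033,0.07,0.06,-0.01,-0.0165,0.001,0.021,-0.033,0.07,0.06,-0.011,-0.016,0.0015,0.021,-0.033,0.07])

```text
clock: 14.23
position: [0.5179, -0.216, 0.2952]
ee_rot: [-0.048, 0.965, -0.253, -0.044]
contact_force: [0.4, -1.1, -0.5]
width: 0.0599
```

Run:
```python
from h import *
log()
RT=frame(-U,-N); T=MOUTH+.02*U+.11*N; plan(T,RT,.06,14)
```

```text
t 14.23 pos [ 0.5179 -0.216   0.2952] x [ 0.868 -0.485 -0.109] z [-0.06   0.116 -0.991] q [-0.562  0.286  1.342  0.066  1.626  1.522] F [ 0.4 -1.1 -0.5] w 0.0599
need>=8.5 rows; dist 0.2555 ang 57.32deg
0.06, -0.0119, -0.0132, 0.004, 0.018, -0.031, 0.062,
0.06, -0.0126, -0.0124, 0.0046, 0.018, -0.031, 0.062,
0.06, -0.0132, -0.0115, 0.0053, 0.018, -0.031, 0.062,
0.06, -0.0137, -0.0106, 0.0059, 0.018, -0.031, 0.062,
0.06, -0.0141, -0.0096, 0.0065, 0.018, -0.031, 0.062,
0.06, -0.0145, -0.0086, 0.0071, 0.018, -0.031, 0.062,
0.06, -0.0147, -0.0076, 0.0077, 0.018, -0.031, 0.062,
0.06, -0.0149, -0.0065, 0.0083, 0.018, -0.031, 0.062,
0.06, -0.015, -0.0054, 0.0089, 0.018, -0.031, 0.062,
0.06, -0.015, -0.0043, 0.0094, 0.018, -0.031, 0.062,
0.06, -0.015, -0.0032, 0.01, 0.018, -0.031, 0.062,
0.06, -0.0148, -0.0021, 0.0105, 0.018, -0.031, 0.062,
0.06, -0.0146, -0.001, 0.0109, 0.018, -0.031, 0.062,
0.06, -0.0143, 0.0001, 0.0114, 0.018, -0.031, 0.062,
```

Call:
apply_moves(moves=[0.06,-0.012,-0.013,0.004,0.018,-0.031,0.062,0.06,-0.0125,-0.0125,0.0045,0.018,-0.031,0.062,0.06,-0.013,-0.0115,0.005,0.018,-0.031,0.062,0.06,-0.0135,-0.0105,0.006,0.018,-0.031,0.062,0.06,-0.014,-0.0095,0.0065,0.018,-0.031,0.062,0.06,-0.0145,-0.0085,0.007,0.018,-0.031,0.062,0.06,-0.0145,-0.0075,0.0075,0.018,-0.031,0.062,0.06,-0.015,-0.0065,0.008,0.018,-0.031,0.062])

```text
clock: 14.9
position: [0.4889, -0.0685, 0.2863]
ee_rot: [-0.138, 0.849, -0.486, -0.152]
contact_force: [-0.1, -0.3, 0.2]
width: 0.0599
```

Run:
```python
from h import *
log()
RT=frame(-U,-N); T=MOUTH+.02*U+.11*N; plan(T,RT,.06,6)
```

```text
t 14.90 pos [ 0.4889 -0.0685  0.2863] x [ 0.481 -0.784 -0.392] z [-0.123  0.383 -0.916] q [-0.493  0.26   1.467  0.286  1.715  2.115] F [-0.1 -0.3  0.2] w 0.0599
need>=3.5 rows; dist 0.1054 ang 23.37deg
0.06, -0.0143, -0.0039, 0.0093, 0.016, -0.031, 0.058,
0.06, -0.0142, -0.003, 0.0098, 0.016, -0.031, 0.058,
0.06, -0.0141, -0.002, 0.0103, 0.016, -0.031, 0.058,
0.06, -0.0138, -0.001, 0.0108, 0.016, -0.031, 0.058,
0.06, -0.0135, 0, 0.0112, 0.016, -0.031, 0.058,
0.06, -0.0131, 0.0009, 0.0116, 0.016, -0.031, 0.058,
```

Call:
apply_moves(moves=[0.06,-0.0145,-0.004,0.0095,0.016,-0.031,0.058,0.06,-0.014,-0.003,0.01,0.016,-0.031,0.058,0.06,-0.014,-0.002,0.0105,0.016,-0.031,0.058,0.06,-0.014,-0.001,0.011,0.016,-0.031,0.058,0.06,-0.0135,0,0.011,0.016,-0.031,0.058,0.06,-0.012,0.001,0.01,0.012,-0.025,0.05,0.06,0,0,0,0,0,0,0.06,0,0,0,0,0,0])

```text
clock: 15.57
position: [0.4605, 0.0364, 0.2712]
ee_rot: [-0.195, 0.725, -0.62, -0.226]
contact_force: [-0.2, -1.1, 0.7]
width: 0.0599
```

Run:
```python
from h import *
log(); snap('wrist','w10')
```

```text
t 15.57 pos [0.4605 0.0364 0.2712] x [ 0.128 -0.812 -0.57 ] z [-0.087  0.563 -0.822] q [-0.464  0.21   1.661  0.485  1.644  2.465] F [-0.2 -1.1  0.7] w 0.0599
```

View pics/w10.png

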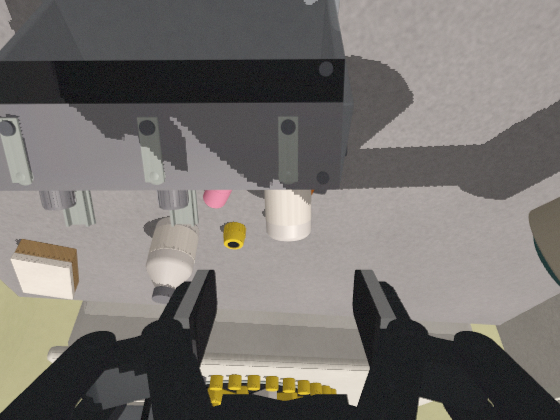

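The bottle (wrist cols 265–312, rows 190–238) stands out of the mouth. The caps of the two neighbours are at (58,197) and (173,195). I measure it by depth.

Run:
```python
from h import *
d=load('w10'); B=np.stack([U,N,YR],1)
P,px=cloud(d,250,150,325,250); Q=(P-MOUTH)@B*1e3
k=(abs(Q[:,2])<25)&(Q[:,1]>0)&(Q[:,1]<40)
body=k&(Q[:,0]>5)&(Q[:,0]<60)
q=Q[body]; print(len(q),'u range',np.percentile(q[:,0],[1,50,99]),'Ntop',np.percentile(q[:,1],[90,99]),'Y',np.percentile(q[:,2],[1,50,99]))
# circle fit across section
s=q[(q[:,0]>8)&(q[:,0]<28)]
A=np.c_[2*s[:,2],2*s[:,1],np.ones(len(s))]; r=np.linalg.lstsq(A,(s[:,1:]**2).sum(1),rcond=None)[0]; print('circle Y,N,r',r[0],r[1],np.sqrt(r[2]+r[0]**2+r[1]**2))
# fixed r=17
f=lambda c:np.hypot(s[:,2]-c[0],s[:,1]-c[1])-17
print(least_squares(f,[0,0],loss='soft_l1').x)
bl=k&(Q[:,0]<8); q=Q[(Q[:,1]>22)&(Q[:,1]<36)]; print('block u max',np.percentile(q[:,0],[90,95,99]),np.percentile(q[:,1],[5,50,95]))
for v in range(150,242,4):
    print(v,[ (((pt(d,u,v)-MOUTH)@B)*1e3).round(0).astype(int).tolist() if d['range_z'][v,u]>0 else None for u in (272,288,303)])
```

```text
2225 u range [ 7.28414372 25.04005069 44.34063765] Ntop [15.65125789 16.58094698] Y [-15.50536496   1.08543903  17.16255118]
circle Y,N,r 0.7155700037083228 -1.0896946512923638 16.778863089656596
[ 0.71560068 -1.37672613]
block u max [0.55794746 1.91731353 2.99808845] [26.72036082 27.94460483 30.92896463]
150 [[-22, 28, -9], [-23, 30, 1], [-22, 28, 10]]
154 [[-20, 28, -9], [-20, 29, 1], [-20, 28, 10]]
158 [[-17, 27, -9], [-18, 31, 1], [-17, 28, 10]]
162 [[-15, 28, -9], [-15, 31, 1], [-15, 28, 10]]
166 [[-12, 29, -9], [-13, 30, 1], [-12, 27, 11]]
170 [[-9, 27, -9], [-10, 31, 1], [-9, 27, 11]]
174 [[-7, 28, -9], [-8, 32, 1], [-7, 27, 11]]
178 [[-4, 28, -9], [-5, 30, 1], [-4, 28, 11]]
182 [[-2, 28, -9], [-2, 29, 1], [-2, 27, 11]]
186 [[1, 27, -9], [1, 28, 1], [1, 27, 11]]
190 [[8, 12, -10], [7, 16, 1], [8, 12, 11]]
194 [[11, 11, -10], [10, 16, 1], [11, 12, 12]]
198 [[14, 12, -10], [13, 15, 1], [13, 12, 12]]
202 [[17, 11, -10], [15, 15, 1], [17, 11, 12]]
206 [[20, 11, -10], [18, 15, 1], [20, 11, 12]]
210 [[23, 11, -10], [21, 16, 1], [22, 12, 12]]
214 [[26, 11, -10], [24, 17, 1], [26, 11, 12]]
218 [[28, 12, -10], [27, 16, 1], [29, 11, 12]]
222 [[32, 11, -10], [30, 15, 1], [31, 12, 12]]
226 [[35, 11, -10], [33, 16, 1], [35, 11, 12]]
230 [[38, 11, -10], [36, 17, 1], [38, 11, 12]]
234 [[41, 12, -10], [39, 15, 1], [41, 12, 12]]
238 [[45, 8, -11], [42, 15, 1], [45, 10, 12]]
```

```bash
cat >> h.py <<'E'
MOUTH=MOUTH+.0025*U+.0007*YR-.001*N   # refined bottle-axis point at mouth plane
BB=np.stack([U,N,YR],1)
def rel():
    p,R,s=cur(); M=R.as_matrix(); F=s['contact_force']
    print('t %.2f TCP rel mouth u,N,Y mm'%s['clock'],((p-MOUTH)@BB*1e3).round(1),'x',(M[:,0]@BB).round(3),'z',(M[:,2]@BB).round(3),'F',(F@BB).round(1),'w',round(s['width'],4),'q',s['qpos'].round(2))
E
python3 - <<'E'
from h import *
rel()
RT=frame(-U,-N)
plan(MOUTH+.0155*U+.03*N,RT,.06,7)
E
```

```text
t 15.62 TCP rel mouth u,N,Y mm [ 21.5 108.9  -0.8] x [-1.     0.004  0.005] z [-0.004 -1.    -0.005] F [ 0.9 -0.4 -0.5] w 0.0598 q [-0.46  0.21  1.66  0.48  1.64  2.46]
need>=2.2 rows; dist 0.0791 ang 0.47deg
0.06, 0.0008, 0.0002, 0.0113, -0.001, -0.001, -0.001,
0.06, 0.0008, 0.0002, 0.0113, -0.001, -0.001, -0.001,
0.06, 0.0008, 0.0002, 0.0113, -0.001, -0.001, -0.001,
0.06, 0.0008, 0.0001, 0.0113, -0.001, -0.001, -0.001,
0.06, 0.0008, 0.0001, 0.0113, -0.001, -0.001, -0.001,
0.06, 0.0008, 0.0001, 0.0113, -0.001, -0.001, -0.001,
0.06, 0.0009, 0.0001, 0.0113, -0.001, -0.001, -0.001,
```

Call:
apply_moves(moves=[0.06,0.001,0,0.012,-0.001,-0.001,-0.001,0.06,0.001,0,0.018,-0.001,-0.001,-0.001,0.06,0.001,0,0.018,-0.001,-0.001,-0.001,0.06,0.001,0,0.016,-0.001,-0.001,-0.001,0.06,0.001,0,0.01,-0.001,-0.001,-0.001,0.06,0.001,0,0.005,0,0,0,0.06,0,0,0,0,0,0,0.06,0,0,0,0,0,0])

```text
clock: 16.28
position: [0.4618, 0.0704, 0.2025]
ee_rot: [-0.195, 0.731, -0.616, -0.22]
contact_force: [-0.2, 0.4, -0.2]
width: 0.0601
```

Run:
```python
from h import *
rel(); snap('wrist','w11')
RT=frame(-U,-N)
plan(MOUTH+.0155*U-.014*N,RT,.06,5)
```

```text
t 16.28 TCP rel mouth u,N,Y mm [ 9.4 33.4 -7.7] x [-1.     0.014 -0.012] z [-0.014 -1.    -0.01 ] F [ 0.3 -0.4  0.1] w 0.0601 q [-0.4   0.25  1.79  0.5   1.46  2.42]
need>=1.3 rows; dist 0.0486 ang 1.23deg
0.06, -0.0014, 0.0016, 0.0095, -0.002, -0.003, 0.002,
0.06, -0.0014, 0.0016, 0.0095, -0.002, -0.003, 0.002,
0.06, -0.0013, 0.0016, 0.0095, -0.002, -0.003, 0.002,
0.06, -0.0013, 0.0016, 0.0095, -0.002, -0.003, 0.002,
0.06, -0.0013, 0.0016, 0.0095, -0.002, -0.003, 0.002,
```

View pics/w11.png

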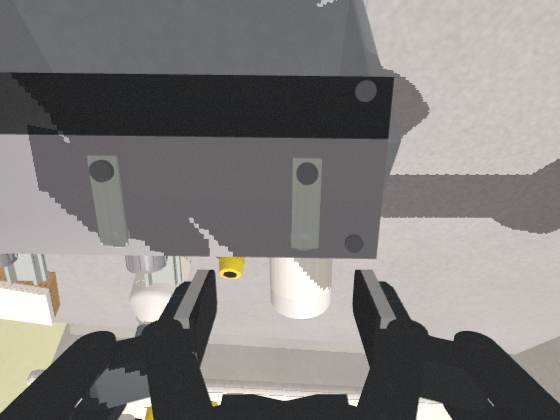

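Call:
apply_moves(moves=[0.06,-0.003,0.004,0,-0.003,-0.005,0.003,0.06,-0.003,0.004,0,-0.003,-0.004,0.003,0.06,0,0,0,0,0,0,0.06,0,0,0.01,-0.001,-0.002,0.002,0.06,0,0,0.01,-0.001,-0.002,0.002,0.06,0,0,0.005,0,0,0,0.06,0,0,0,0,0,0,0.06,0,0,0,0,0,0])

```text
clock: 17.0
position: [0.4512, 0.0883, 0.1854]
ee_rot: [-0.196, 0.727, -0.618, -0.226]
contact_force: [0.5, -0.3, -0.2]
width: 0.0601
```

Run:
```python
from h import *
rel()
RT=frame(-U,-N)
plan(MOUTH+.0155*U-.014*N,RT,.06,5)
```

```text
t 17.00 TCP rel mouth u,N,Y mm [15.4  8.2 -0.1] x [-1.     0.003 -0.002] z [-0.003 -1.    -0.006] F [-0.4  0.  -0.4] w 0.0601 q [-0.38  0.25  1.84  0.52  1.41  2.42]
need>=0.6 rows; dist 0.0222 ang 0.38deg
0.06, 0, 0, 0.0044, -0.001, -0.001, 0,
0.06, 0, 0, 0.0044, -0.001, -0.001, 0,
0.06, 0, 0, 0.0044, -0.001, -0.001, 0,
0.06, 0, 0, 0.0044, -0.001, -0.001, 0,
0.06, 0, 0, 0.0044, -0.001, -0.001, 0,
```

Call:
apply_moves(moves=[0.06,0,0,0.006,-0.001,-0.001,0,0.06,-0.0005,0.0005,0.007,-0.001,-0.001,0,0.06,-0.0005,0.0005,0.006,-0.001,-0.001,0,0.06,-0.0005,0.0005,0.003,0,0,0,0.06,0,0,0,0,0,0,0.05,0,0,0,0,0,0,0.045,0,0,0,0,0,0,0.045,0,0,0,0,0,0], newtons=50)

```text
clock: 17.67
position: [0.4471, 0.1035, 0.1659]
ee_rot: [-0.196, 0.727, -0.617, -0.229]
contact_force: [-0.1, -0.1, 0.8]
width: 0.045
```

Run:
```python
from h import *
rel()
```

```text
t 17.67 TCP rel mouth u,N,Y mm [ 17.1 -16.8   1.5] x [-1.    -0.001 -0.003] z [ 0.001 -1.    -0.001] F [0.4 0.7 0.1] w 0.045 q [-0.35  0.27  1.88  0.54  1.36  2.41]
```

Call:
apply_moves(moves=[0.045,0.0015,-0.001,-0.002,0,0,0,0.045,0,0,0,0,0,0,0,0,0,0,0,0,0,0,0,0,0,0,0,0,0,0,0,0,0,0,0,0,0,0,0,0,0,0,0,0,0,0,0,0,0,0,0,0,0,0,0,0], newtons=50)

```text
clock: 18.33
position: [0.4486, 0.1005, 0.1676]
ee_rot: [-0.196, 0.728, -0.617, -0.229]
contact_force: [-0.4, -1.1, 1.1]
width: 0.0325
```

Run:
```python
from h import *
rel(); snap('wrist','w12')
```

```text
t 18.33 TCP rel mouth u,N,Y mm [ 15.4 -13.5   0.5] x [-1.    -0.    -0.003] z [ 0.    -1.    -0.001] F [-0.3  1.5  0.6] w 0.0325 q [-0.36  0.27  1.87  0.53  1.37  2.41]
```

View pics/w12.png

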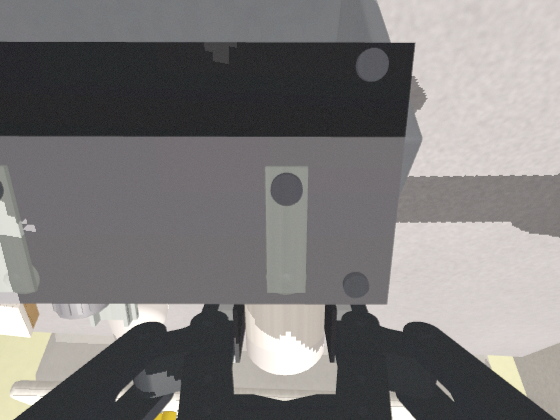

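Call:
apply_moves(moves=[0,-0.008,0,0,0,0,0,0,-0.012,0,0,0,0,0,0,-0.012,0,0,0,0,0,0,-0.012,0,0,0,0,0,0,-0.012,0,0,0,0,0,0,-0.012,0,0,0,0,0,0,-0.01,0,0,0,0,0,0,0,0,0,0,0,0])

```text
clock: 19.05
position: [0.4375, 0.1677, 0.2147]
ee_rot: [-0.195, 0.728, -0.617, -0.227]
contact_force: [-0.2, -0.6, -0.8]
width: 0.0319
```

Run:
```python
from h import *
rel(); snap('wrist','w13')
```

```text
t 19.05 TCP rel mouth u,N,Y mm [ 98.3 -14.    0.5] x [-1.     0.004 -0.003] z [-0.004 -1.    -0.002] F [-0.9 -0.3  0.3] w 0.0319 q [-0.23  0.19  1.85  0.57  1.4   2.57]
```

View pics/w13.png

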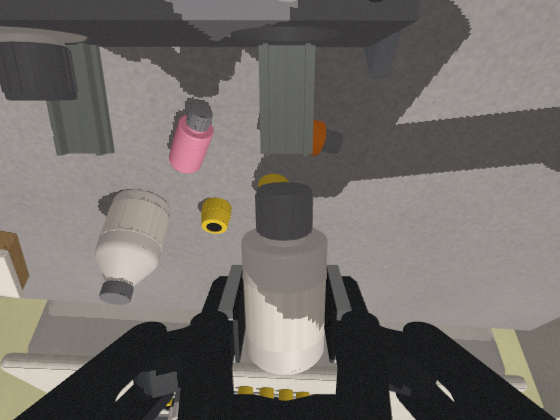

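Bottle is free and held straight: cap at (284,210), body rows 235–365. Turning it over about the tool axis.

Call:
apply_moves(moves=[0,0,0,-0.003,0,0,-0.06,0,0,0,-0.003,0,0,-0.118,0,0,0,-0.003,0,0,-0.118,0,0,0,0,0,0,-0.118,0,0,0,0,0,0,-0.118,0,0,0,0,0,0,-0.118,0,0,0,0,0,0,-0.118,0,0,0,0,0,0,-0.118])

```text
clock: 19.77
position: [0.4373, 0.162, 0.2198]
ee_rot: [-0.274, 0.928, -0.226, -0.117]
contact_force: [0.6, 0.5, -0.3]
width: 0.0325
```

Call:
apply_moves(moves=[0,0,0,0,0,0,-0.118,0,0,0,0,0,0,-0.118,0,0,0,0,0,0,-0.118,0,0,0,0,0,0,-0.118,0,0,0,0,0,0,-0.118,0,0,0,0,0,0,-0.118,0,0,0,0,0,0,-0.118,0,0,0,0,0,0,-0.118])

```text
clock: 20.43
position: [0.4367, 0.1607, 0.2165]
ee_rot: [-0.296, 0.924, 0.241, 0.025]
contact_force: [0.0, 0.4, -1.1]
width: 0.0323
```

Run:
```python
from h import *
rel()
plan(MOUTH+.1*U-.005*N,frame(U,-N),0,11)
```

```text
t 20.43 TCP rel mouth u,N,Y mm [93.7 -8.6  2.5] x [ 0.341 -0.007 -0.94 ] z [-0.007 -1.     0.005] F [-0.3 -1.1 -0.1] w 0.0323 q [-0.24  0.19  1.84  0.56  1.41  0.65]
need>=10.4 rows; dist 0.0077 ang 70.09deg
0, 0.0004, -0.0005, -0.0003, 0, 0.001, -0.111,
0, 0.0005, -0.0004, -0.0003, 0, 0.001, -0.111,
0, 0.0005, -0.0004, -0.0003, 0, 0.001, -0.111,
0, 0.0005, -0.0003, -0.0003, 0, 0.001, -0.111,
0, 0.0006, -0.0002, -0.0003, 0, 0.001, -0.111,
0, 0.0006, -0.0002, -0.0003, 0, 0.001, -0.111,
0, 0.0006, -0.0001, -0.0003, 0, 0.001, -0.111,
0, 0.0006, 0, -0.0003, 0, 0.001, -0.111,
0, 0.0006, 0, -0.0003, 0, 0.001, -0.111,
0, 0.0006, 0.0001, -0.0003, 0, 0.001, -0.111,
0, 0.0006, 0.0002, -0.0003, 0, 0.001, -0.111,
```

Call:
apply_moves(moves=[0,0.0005,-0.0005,0,0,0.001,-0.111,0,0.0005,-0.0005,0,0,0.001,-0.111,0,0.0005,-0.0005,0,0,0.001,-0.111,0,0.0005,0,0,0,0.001,-0.111,0,0.0005,0,0,0,0.001,-0.111,0,0.0005,0,0,0,0.001,-0.111,0,0.0005,0,0,0,0.001,-0.111,0,0.0005,0,0,0,0.001,-0.111])

```text
clock: 21.1
position: [0.4378, 0.163, 0.2156]
ee_rot: [-0.255, 0.717, 0.629, 0.158]
contact_force: [1.0, 0.6, -0.5]
width: 0.0325
```

Call:
apply_moves(moves=[0,0.0005,0,0,0,0.001,-0.11,0,0.0005,0,0,0,0.001,-0.11,0,0,0,0,0,0,-0.08,0,0,0,0,0,0,0,0,0,0,0,0,0,0,0,0,0,0,0,0,0,0,0,0,0,0,0,0,0,0,0,0,0,0,0])

```text
clock: 21.77
position: [0.4376, 0.1629, 0.2138]
ee_rot: [-0.229, 0.611, 0.732, 0.195]
contact_force: [0.1, 0.3, -1.3]
width: 0.0322
```

Run:
```python
from h import *
rel(); log(); snap('wrist','w14'); snap('side','s14')
plan(MOUTH+.1*U-.0125*N,frame(U,-N),0,4)
```

```text
t 21.77 TCP rel mouth u,N,Y mm [ 93.9 -12.    1.2] x [ 1.    -0.     0.015] z [-0.    -1.     0.005] F [-0.6 -1.2 -0.2] w 0.0322 q [-0.24  0.19  1.84  0.56  1.41 -0.6 ]
t 21.77 pos [0.4376 0.1629 0.2138] x [-0.148  0.806  0.573] z [-0.097  0.565 -0.819] q [-0.237  0.192  1.842  0.563  1.407 -0.597] F [ 0.1  0.3 -1.3] w 0.0322
need>=0.2 rows; dist 0.0062 ang 0.95deg
0, 0.0015, 0.0003, 0.0001, -0.001, 0, 0.004,
0, 0.0015, 0.0003, 0.0001, -0.001, 0, 0.004,
0, 0.0015, 0.0003, 0.0001, -0.001, 0, 0.004,
0, 0.0015, 0.0003, 0.0001, -0.001, 0, 0.004,
```

View pics/w14.png

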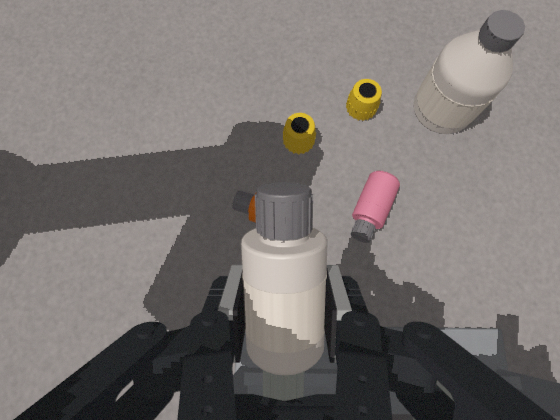

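View pics/s14.png

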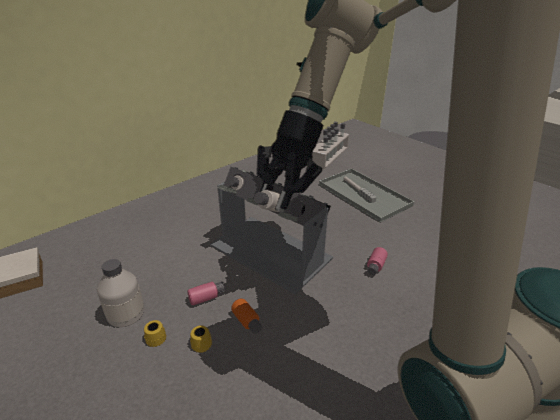

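Run:
```python
from h import *
d=load('w14'); p,R,s=cur(); M=R.as_matrix()
P,px=cloud(d,235,180,335,370); Q=(P-p)@M*1e3   # tool frame x(u), y, z
for a,b in ((-20,-10),(-10,0),(0,10),(10,20),(20,26)):
    s=Q[(Q[:,0]>a)&(Q[:,0]<b)&(abs(Q[:,1])<15)&(Q[:,2]<0)&(Q[:,2]>-45)]
    if len(s)<20: print(a,len(s)); continue
    f=lambda c:np.hypot(s[:,1]-c[0],s[:,2]-c[1])-17
    print(a,len(s),least_squares(f,[0,-13],loss='soft_l1').x)
s=Q[(abs(Q[:,1])<17)&(Q[:,2]<0)&(Q[:,2]>-45)]; print(np.percentile(s[:,0],[.5,99.5]))
for v in range(184,372,6):
    print(v,((pt(d,284,v)-p)@M*1e3).round(1))
```

```text
-20 1495 [  1.18122437 -13.10900494]
-10 1594 [  1.05398152 -13.2273784 ]
0 1738 [  0.96450929 -13.17764905]
10 1874 [  0.92990582 -12.99460133]
20 1184 [  0.79864657 -12.87634025]
[-22.35170716  47.92401383]
184 [47.8  0.8 -7.5]
190 [ 47.8   0.8 -16.2]
196 [ 47.4   0.8 -22.7]
202 [ 45.6   0.8 -24.2]
208 [ 43.3   0.8 -23.9]
214 [ 41.    0.8 -23.7]
220 [ 39.    0.8 -24.5]
226 [ 36.3   0.8 -23.3]
232 [ 34.5   0.8 -24.6]
238 [ 31.5   0.8 -22.8]
244 [ 29.2   0.8 -23. ]
250 [ 27.5   0.8 -24.7]
256 [ 27.3   0.8 -29.3]
262 [ 25.2   0.8 -29.8]
268 [ 22.9   0.8 -29.9]
274 [ 20.2   0.8 -29.3]
280 [ 18.1   0.8 -29.8]
286 [ 16.    0.8 -30.3]
292 [ 13.3   0.8 -30. ]
298 [ 10.9   0.8 -30.2]
304 [  8.4   0.8 -30.2]
310 [  6.1   0.8 -30.5]
316 [  3.6   0.8 -30.7]
322 [  0.8   0.8 -30.4]
328 [ -2.    0.8 -30.2]
334 [ -5.2   0.8 -29.6]
340 [ -7.5   0.8 -30. ]
346 [-10.    0.8 -30.4]
352 [-12.6   0.8 -30.5]
358 [-15.9   0.8 -30. ]
364 [-18.7   0.8 -30.1]
370 [-20.7   0.8 -31.1]
```

Call:
apply_moves(moves=[0,0,0.001,0,-0.002,0,0.008,0,-0.004,0,0,-0.002,0,0.007,0,-0.01,0,0,0,0,0,0,-0.012,0,0,0,0,0,0,-0.01,0,0,0,0,0,0,-0.006,0,0,0,0,0,0,0,0,0,0,0,0,0,0,0,0,0,0,0])

```text
clock: 22.53
position: [0.4451, 0.1245, 0.1864]
ee_rot: [-0.229, 0.619, 0.726, 0.194]
contact_force: [-0.5, -0.3, -0.4]
width: 0.0322
```

Run:
```python
from h import *
rel()
```

```text
t 22.53 TCP rel mouth u,N,Y mm [ 46.1 -12.    0. ] x [ 1.    -0.001 -0.003] z [-0.001 -1.    -0.   ] F [-0.4 -0.2  0.5] w 0.0322 q [-0.31  0.24  1.86  0.55  1.38 -0.67]
```

Call:
apply_moves(moves=[0,-0.006,0,0.0008,0,0,0,0,-0.008,0,0,0,0,0,0,-0.007,0,0,0,0,0,0,-0.005,0,0,0,0,0,0,0,0,0,0,0,0,0,0,0,0,0,0,0,0,0,0,0,0,0,0,0,0,0,0,0,0,0])

```text
clock: 23.2
position: [0.4488, 0.1022, 0.1693]
ee_rot: [-0.23, 0.619, 0.726, 0.195]
contact_force: [0.4, 1.0, -1.8]
width: 0.0323
```

Run:
```python
from h import *
rel()
```

```text
t 23.20 TCP rel mouth u,N,Y mm [ 17.7 -13.    0. ] x [ 1.     0.001 -0.003] z [ 0.001 -1.    -0.   ] F [-0.3 -2.  -0.6] w 0.0323 q [-0.35  0.27  1.87  0.53  1.37 -0.72]
```

Call:
apply_moves(moves=[0,-0.005,0,0,0,0,0,0,-0.003,0,0,0,0,0,0,0,0,0,0,0,0,0,0,0,0,0,0,0,0,0,0,0,0,0,0,0,0,0,0,0,0,0,0,0,0,0,0,0,0,0,0,0,0,0,0,0])

```text
clock: 23.87
position: [0.4489, 0.0978, 0.1657]
ee_rot: [-0.231, 0.617, 0.726, 0.196]
contact_force: [-0.4, 1.8, -1.5]
width: 0.0326
```

Run:
```python
from h import *
rel(); snap('wrist','w15')
```

```text
t 23.87 TCP rel mouth u,N,Y mm [ 12.1 -13.4   0.6] x [ 1.     0.005 -0.001] z [ 0.005 -1.     0.001] F [ 0.6 -2.3  0.1] w 0.0326 q [-0.36  0.27  1.87  0.53  1.37 -0.74]
```

View pics/w15.png

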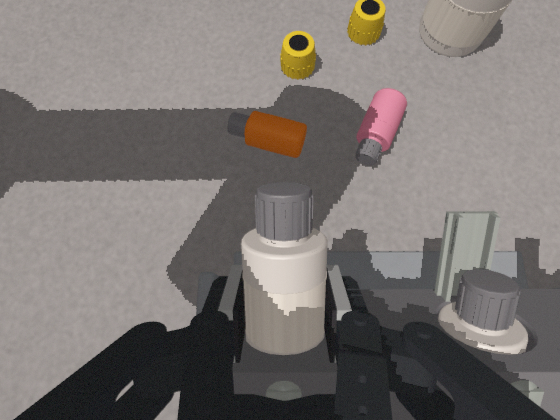

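Bottle is about 14 mm in and held by the clip. Releasing, then pushing the cap end with the closed fingers.

Call:
apply_moves(moves=[0.055,0,0,0,0,0,0,0.055,0,0,0,0,0,0,0.055,0,0,0,0,0,0,0.055,0,0,-0.01,0,0,0,0.055,0,0,-0.025,0,0,0,0.055,0.01,0,-0.025,0,0,0,0.03,0.025,0,0,0,0,0,0,0.025,0,0,0,0,0])

```text
clock: 24.58
position: [0.4484, 0.1062, 0.2513]
ee_rot: [-0.231, 0.62, 0.724, 0.194]
contact_force: [0.1, 1.2, -0.5]
width: 0.0321
```

Run:
```python
from h import *
rel(); snap('wrist','w16')
plan(MOUTH+.080*U-.003*N,frame(U,-N),0,5)
```

```text
t 24.58 TCP rel mouth u,N,Y mm [68.1 51.8 -0.3] x [ 1.     0.001 -0.008] z [ 0.001 -1.     0.001] F [ 0.6 -1.1 -0.3] w 0.0321 q [-0.35  0.19  1.75  0.53  1.54 -0.61]
need>=1.6 rows; dist 0.0564 ang 0.29deg
0, 0.0014, -0.0002, 0.0112, 0, -0.001, -0.001,
0, 0.0014, -0.0002, 0.0112, 0, -0.001, -0.001,
0, 0.0014, -0.0002, 0.0112, 0, -0.001, -0.001,
0, 0.0014, -0.0002, 0.0112, 0, -0.001, -0.001,
0, 0.0014, -0.0002, 0.0112, 0, -0.001, -0.001,
```

View pics/w16.png

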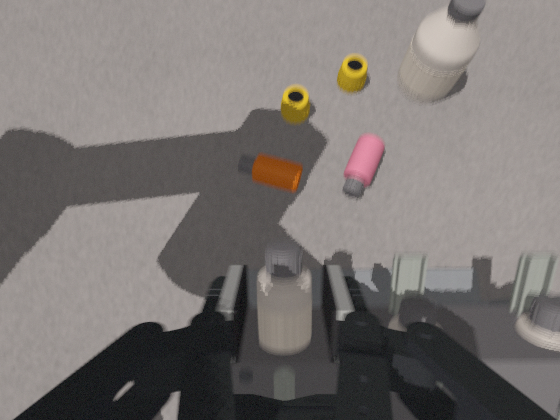

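Call:
apply_moves(moves=[0,0.008,0,0,0,0,0,0,0.005,0,0,0,0,0,0,0,0,0,0,0,0,0,0,0,0.015,0,0,0,0,0,0,0.018,0,0,0,0,0,0,0.012,0,0,0,0,0,0,0.005,0,0,0,0,0,0,0,0,0,0])

```text
clock: 25.3
position: [0.4432, 0.1463, 0.2201]
ee_rot: [-0.227, 0.619, 0.726, 0.195]
contact_force: [-0.2, -0.4, 0.8]
width: 0.0002
```

Run:
```python
from h import *
rel(); snap('wrist','w17')
```

```text
t 25.30 TCP rel mouth u,N,Y mm [83.3  3.1 -1.6] x [ 1.    -0.004 -0.003] z [-0.004 -1.    -0.004] F [0.1 0.9 0.2] w 0.0002 q [-0.27  0.19  1.82  0.55  1.43 -0.59]
```

View pics/w17.png

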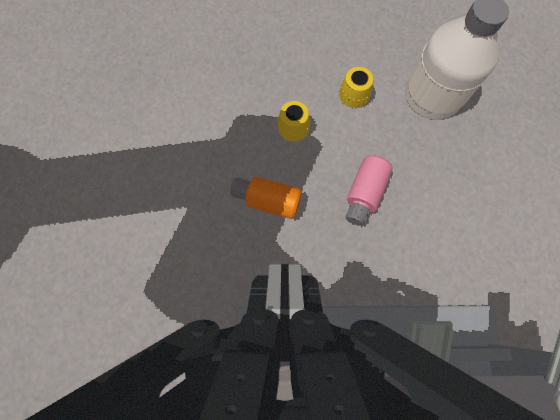

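Call:
apply_moves(moves=[0,0,-0.001,0.005,0,0,0,0,0,0,0.004,0,0,0,0,-0.008,0,0,0,0,0,0,-0.008,0,0,0,0,0,0,-0.008,0,0,0,0,0,0,-0.008,0,0,0,0,0,0,-0.008,0,0,0,0,0,0,0,0,0,0,0,0])

```text
clock: 26.02
position: [0.448, 0.1171, 0.1898]
ee_rot: [-0.228, 0.619, 0.725, 0.198]
contact_force: [0.2, -0.4, 0.2]
width: 0.0003
```

Run:
```python
from h import *
rel(); snap('side','s18')
b=cv2.imread('pics/s18.png')[165:265,240:340]
cv2.imwrite('pics/c18.png',cv2.resize(b,(500,500)))
```

```text
t 26.02 TCP rel mouth u,N,Y mm [41.6 -4.7 -1.6] x [ 1.     0.003 -0.002] z [ 0.003 -1.    -0.006] F [-0.3  0.4 -0.1] w 0.0003 q [-0.33  0.24  1.85  0.55  1.4  -0.68]
```

View pics/c18.png

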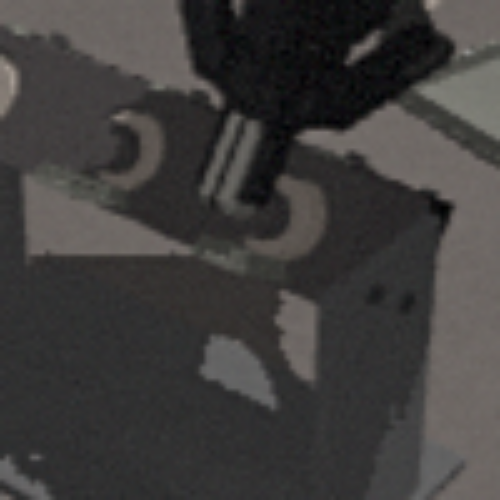

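Call:
apply_moves(moves=[0,-0.005,0,0,0,0,0,0,-0.005,0,0,0,0,0,0,-0.005,0,0,0,0,0,0,-0.005,0,0,0,0,0,0,-0.005,0,0,0,0,0,0,-0.005,0,0,0,0,0,0,-0.005,0,0,0,0,0,0,-0.005,0,0,0,0,0])

```text
clock: 26.73
position: [0.4493, 0.1081, 0.1846]
ee_rot: [-0.253, 0.61, 0.718, 0.22]
contact_force: [-2.2, 11.2, 11.0]
width: 0.0001
```

Run:
```python
from h import *
rel()
```

```text
t 26.73 TCP rel mouth u,N,Y mm [31.2 -3.8 -1.5] x [0.997 0.073 0.002] z [ 0.073 -0.997 -0.009] F [15.6  2.5  0.3] w 0.0001 q [-0.38  0.27  1.86  0.58  1.43 -0.76]
```

Firm stop at u = 31 mm with 16 N, as expected for fully home. Backing off and checking against the neighbours.

Call:
apply_moves(moves=[0,0.01,0,0,0,-0.035,0,0,0.025,0,0,0,-0.035,0,0,0.025,0,-0.005,0,0,0,0,0.02,0,-0.025,0,0,0,0,0,0,-0.035,0,0,0,0,0,0,-0.035,0,0,0,0,0,0,-0.03,0,0,0,0,0,0,0,0,0,0])

```text
clock: 27.4
position: [0.4509, 0.093, 0.341]
ee_rot: [-0.221, 0.62, 0.728, 0.193]
contact_force: [1.1, 0.2, -0.8]
width: -0.0001
```

Run:
```python
from h import *
rel(); 
for n in ('wrist','scene','side'): snap(n,n+'19')
a=cv2.imread('pics/scene19.png')[160:260,220:340]; b=cv2.imread('pics/side19.png')[165:265,225:345]
cv2.imwrite('pics/c19.png',np.hstack([cv2.resize(a,(396,330)),cv2.resize(b,(396,330))]))
```

```text
t 27.40 TCP rel mouth u,N,Y mm [108.5 133.   -0.5] x [ 1.    -0.016  0.001] z [-0.016 -1.    -0.009] F [-0.5 -0.7 -1.1] w -0.0001 q [-0.36  0.13  1.58  0.52  1.73 -0.52]
```

View pics/wrist19.png

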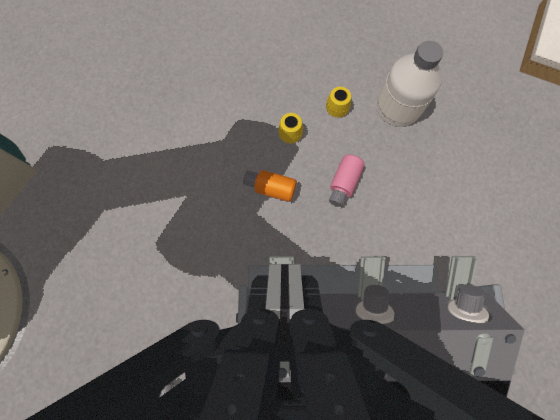

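View pics/c19.png

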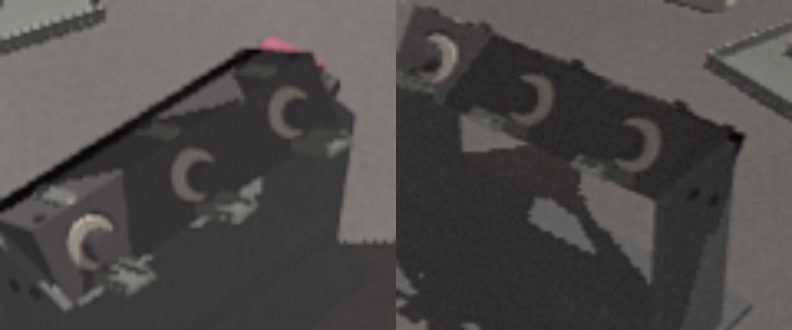

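Call:
apply_moves(moves=[0,0,0.015,-0.005,0,0,0,0,-0.01,0.02,-0.01,0,0,0,0,-0.01,0.02,-0.01,0,0,0,0,-0.01,0.02,-0.01,0,0,0,0,-0.01,0.015,0,0,0,0,0,0,0,0,0,0,0,0,0,0,0,0,0,0,0,0,0,0,0,0,0])

```text
clock: 28.22
position: [0.5415, 0.0608, 0.3289]
ee_rot: [-0.236, 0.62, 0.725, 0.185]
contact_force: [0.2, -0.5, 1.1]
width: -0.0004
```

Run:
```python
from h import *
rel(); snap('wrist','w20')
```

```text
t 28.22 TCP rel mouth u,N,Y mm [ 63.5 149.7 -84.8] x [ 1.    -0.003 -0.014] z [-0.002 -1.     0.022] F [ 0.1  1.2 -0.1] w -0.0004 q [-0.36  0.3   1.39  0.52  1.77 -0.49]
```

View pics/w20.png

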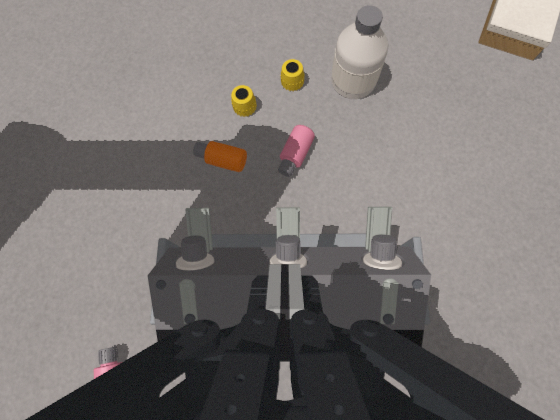

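Bottle caps are at (194,246), (288,247) and (383,246). I compare their protrusion by depth.

```bash
python3 - <<'E'
from h import *
d=load('w20')
for k,y in enumerate((0,-85,-170)):
    P,px=cloud(d,150,215,440,290); Q=(P-MOUTH)@BB*1e3
    m=(abs(Q[:,2]-y)<9)&(Q[:,1]<14)&(Q[:,1]>3)&(Q[:,0]>-8)&(Q[:,0]<30)
    q=Q[m]; print(y,len(q),'u cap end',np.percentile(q[:,0],[50,97,99.5]).round(1),'Ntop',np.percentile(q[:,1],97).round(1),'Y',np.median(q[:,2]).round(1))
    for (a,b) in ((3,10),):
        pass
for u in (194,288,383):
    print(u,[((pt(d,u,v)-MOUTH)@BB*1e3).round(1).tolist() for v in (236,240,244,250,256,262,266)])
# rod check
s=load('scene19'); P,px=cloud(s,150,135,250,190); 
k=(P[:,2]>.0115)&(P[:,0]>.45)&(P[:,0]<.66)&(P[:,1]>-.34)&(P[:,1]<-.26); print('rod',len(P[k]),P[k].min(0),P[k].max(0))
E
python3 -c "
import cv2;a=cv2.imread('pics/scene19.png')[120:200,140:260];cv2.imwrite('pics/c21.png',cv2.resize(a,(720,480)))"
```

```text
0 533 u cap end [10.2 20.4 20.7] Ntop 13.0 Y -1.1
-85 457 u cap end [12.1 20.7 21. ] Ntop 10.7 Y -84.5
-170 547 u cap end [10.6 20.7 21. ] Ntop 13.2 Y -169.1
194 [[20.6, -7.2, 0.7], [20.4, 1.5, -1.6], [19.8, 8.9, -3.4], [14.3, 9.5, -3.1], [146.4, 292.7, -89.7], [1.8, 7.8, -1.5], [0.2, 12.2, -2.5]]
288 [[20.5, -6.5, -85.2], [20.6, 2.7, -85.3], [19.8, 9.4, -85.4], [14.8, 11.0, -85.4], [8.9, 10.6, -85.3], [2.8, 10.0, -85.2], [75.3, 156.5, -87.5]]
383 [[20.6, -5.7, -170.6], [20.7, 3.5, -168.4], [19.6, 9.6, -167.0], [13.7, 9.1, -167.6], [7.5, 8.1, -168.3], [1.8, 8.4, -168.6], [0.9, 14.0, -167.4]]
rod 210 [ 0.50535796 -0.32133275  0.0115105 ] [ 0.64628639 -0.27475909  0.02376527]
```

View pics/c21.png

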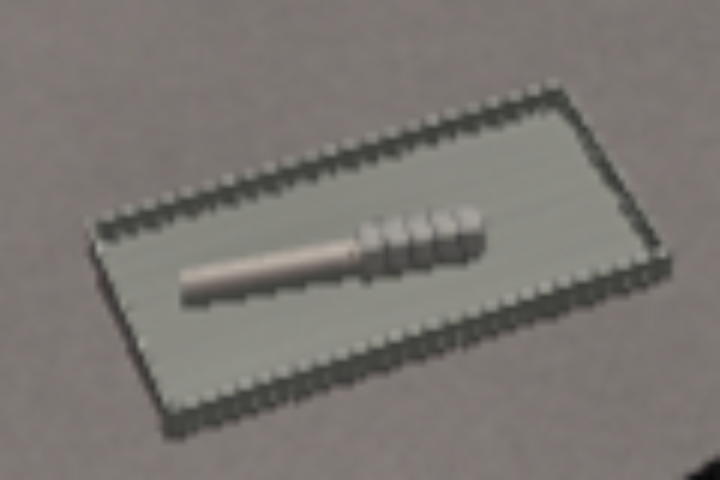

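All three cap ends stand equally far out (20.4, 20.7 and 20.7 mm), so the bottle is home. The rod lies flat in the tray and the arm is clear of everything. Handing in.

Run:
```python
from h import *
print(workorder.sign_off())
```

```text
the job is handed in; nothing more can be done
None
```

The bottle that was loaded cap down (the nest nearest the robot) is back in the same nest, cap outward and fully home. I handed the job in at about 28 s. I pushed it about 41 mm out through the drain hole with the rod and put the rod back in its tray. Then I drew the bottle out, turned it half a turn, put it in bottom first, and pushed on the cap until it stopped firmly at about 16 N.

**Last checks:**
- **Bottle:** its cap end stands 20.4 mm out of the mouth, against 20.7 mm for both neighbours.
- **Rod:** it lies flat and wholly inside the tray.
- **Everything else:** in the pictures the other two bottles, the caps, the canister and the look-alikes look as they did at the start. I did not measure them one by one.
- **Robot:** the gripper is clear of everything, at about 0.33 m height.

**What disagreed or went wrong on the way:**
- The scene and side cameras put the rod tip about 6 mm further along than the grasp geometry did.
- The first gentle push stalled against the cap and tilted the tool. I backed off, re-centred the rod and pushed in larger steps.
- The tool drifted about 8 mm sideways on the way down to the bottle. I corrected that before closing the fingers.

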